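# Gauge two sleeves and present the full carrier

### The job

One of the two loose sleeves on the mat is undersize: find the one that slides fully home on the gauge pin, then move it from the gauge to the empty post of the carrier, right down on the plate, and let go of it there; the undersize one goes in the reject bin. Then take the full carrier by its handle, lift it about a hand's breadth (10 cm or a little more) clear of the mat and finish while still holding it there, level and steady, with all four sleeves on their posts, ready for a colleague to take. Leave the other things on the bench alone.

Things in the scene. Friction and masses are not known exactly. Their poses are not given: they have to be found in the camera images.
- sleeve_a: aluminium sleeve, a plain tube 30 mm outside diameter, 36 mm tall, 50 g, standing upright on the mat; origin at the centre of its underside, z along the tube. It and sleeve_b look alike from outside and stand at two places 130 to 260 mm apart, swapped at random. One of the two has a 15.4 mm bore and slides right down the gauge pin; the other has an undersize 11 mm bore and stops on the pin's tapered tip, more than 20 mm above home. Both ways up are equal.
- sleeve_b: aluminium sleeve, a plain tube 30 mm outside diameter, 36 mm tall, 50 g, standing upright on the mat; origin at the centre of its underside, z along the tube. It and sleeve_a look alike from outside and stand at two places 130 to 260 mm apart, swapped at random. One of the two has a 15.4 mm bore and slides right down the gauge pin; the other has an undersize 11 mm bore and stops on the pin's tapered tip, more than 20 mm above home. Both ways up are equal.
- gauge_seat (a point): centre of the flat shoulder at the foot of the gauge pin, where a sleeve's underside rests when fully home; 21 mm above the table, z up the pin. The gauge is a dark steel block, 80 (its x) x 64 (its y) x 14 mm, fixed to the mat, with a 25 mm diameter, 4 mm high shoulder in the middle and an upright steel pin of 14 mm diameter, the only one on the bench, rising 32 mm above the shoulder; the last 6 mm of the pin taper to 8 mm diameter.
- gauge_tip (a point): centre of the top of the gauge pin, 32 mm above gauge_seat
- carrier: steel carrier for sleeves: plate 110 (its x) x 190 (its y) x 6 mm on four rubber feet, 6 mm high; four upright posts, 10 mm diameter and 24 mm high with tapered tips, stand at x +-32, y +-60 mm; a bridge handle runs along y in the middle. Loose on the mat, about 0.4 kg empty; with all four sleeves on it balances about the middle of the handle. Origin at the centre of its underside (level of the feet), z up.
- handle (a point): middle of the carrier's handle bar, a black bar 76 mm long (carrier y), 14 mm wide (carrier x), 16 mm high, its centre 78 mm above the carrier's origin, on two 8 mm uprights at y +-30 mm. Pinch it across its width. Axes as the carrier's.
- free_post (a point): foot of the carrier's empty post, on the plate's top face, 12 mm above the carrier's origin at carrier x -32, y +60 mm. A sleeve's underside rests here. Axes as the carrier's.
- post_1 (a point): foot of the carrier post of loaded_1 (carrier x +32, y +60, z 12 mm)
- post_2 (a point): foot of the carrier post of loaded_2 (carrier x +32, y -60, z 12 mm)
- post_3 (a point): foot of the carrier post of loaded_3 (carrier x -32, y -60, z 12 mm)
- loaded_1: aluminium sleeve like the loose ones (30 mm outside, 15.4 mm bore, 36 mm tall, 50 g), already standing on the carrier at post_1; origin at the centre of its underside. It stays there.
- loaded_2: aluminium sleeve like the loose ones (30 mm outside, 15.4 mm bore, 36 mm tall, 50 g), already standing on the carrier at post_2; origin at the centre of its underside. It stays there.
- loaded_3: aluminium sleeve like the loose ones (30 mm outside, 15.4 mm bore, 36 mm tall, 50 g), already standing on the carrier at post_3; origin at the centre of its underside. It stays there.
- reject_bin: low black open box for rejects, 170 (its x) x 130 (its y) x 38 mm outside, walls and floor 4 mm, rim lip 4 mm out, fixed to the mat on the robot's left; origin at the centre of its underside
- bin_floor (a point): centre of the reject bin's inner floor, 4 mm above the bin's origin; axes as the bin's
- bench_mat: blue-green bench mat, 500 x 1060 x 3 mm, fixed on the table; all these things stand on it, on its top 3 mm above the table
- caliper: bystander, loose on the mat: digital caliper lying flat, 235 x 80 x 14 (mm); to be left alone; origin at the centre of its underside
- driver: bystander, loose on the mat: screwdriver lying flat, 160 long, about 25 thick (mm); to be left alone; origin at the centre of its underside line
- tape: bystander, loose on the mat: amber tape roll lying flat, 86 across, 19 high (mm); to be left alone; origin at the centre of its underside
- wash_bottle: bystander, loose on the mat: white bottle standing, 52 across, 115 tall (mm); to be left alone; origin at the centre of its underside
- thumb_nut: bystander, loose on the mat: brass thumb nut standing between the places of the two loose sleeves, 24 across, 13 tall (mm); to be left alone; origin at the centre of its underside
- loupe: bystander, loose on the mat: black eye loupe standing, 38 across, 32 tall (mm); to be left alone; origin at the centre of its underside
- solder_spool: bystander, loose on the mat: solder spool standing, 60 across, 44 tall (mm); to be left alone; origin at the centre of its underside
Not all that is in view belongs to the job. What is shaped like the sleeve_a but pink is not meant.

How it is judged:
By the outcome, as a careful person would: the job done as asked, in the order asked, and still so for the second after the job is handed in, while the arm keeps its last pose, push and grip.
It also fails if it takes over 72 s, if anything falls off the work surface, if the arm or the gripper's body presses on something with over 40 N, if the wrist force passes 120 N, or if a joint passes its speed limit or range.

### The arm

A 7-joint arm with a two-finger parallel gripper is mounted at the origin on the work surface. World frame = base frame: x ahead of the robot, y to its left, z up, the work surface at z = 0. Lengths are in mm, angles in rad, forces in N, time in s.
With the tool pointing down it reaches from about 400 to 900 mm from the base axis. Payload 5.6 kg.
Tool frame: the origin (TCP) lies at the very end of the fingers, on their centre line; the grasp point (between the pads) lies 19 mm behind it; z points along the fingers, y is the direction in which the jaws open and shut (so a half turn about z gives the same grasp; the last joint's range is limited). The gripper opens to 92 mm and grips with 3 to 60 N. Pads are 20 mm wide; open, the fingers measure 128 mm over their backs; the gripper's body (75 mm by 189 mm) begins 69 mm behind the grasp point.
Start: joints at [-1.285, 0.468, -0.012, 1.603, 0.006, 1.071, -0.056], TCP at [209.931, 615.173, 214.592] pointing down, gripper open.
Joint ranges: [-2.53, 2.53], [-0.31, 2.02], [-1.57, 1.55], [0.28, 2.44], [-1.29, 4.43], [0.15, 1.84], [-2.92, 2.92]. Speed limits (rad/s): [2.57, 2.57, 3.14, 3.14, 3.14, 3.14, 3.14].

### API

Orientations are given as a unit quaternion [w, x, y, z].
In Python, from cell import get_state, vision, order, recognise, regions_of gives the robot as it stands.
- The arm moves only by the tool drive_tool, never from a script. Its argument "plan" is a list of rows, each a list of 7 numbers: the shift along the tool's x, y, z in mm, then the turn, a rotation vector about the tool's x, y, z in rad, then the finger opening in mm, from 0 to 91.9. In form: [[tx, ty, tz, wx, wy, wz, claw], ...]. A call has exactly 8 rows; each row shifts and turns the commanded pose from where the row before left it, along the tool's axes as they then stand; what a row does not reach is not made up. A row lasts 1/12 s, in which the tool goes at most 41.7 mm and 7.16 degrees, less where a joint would pass 70% of its speed; a pose out of reach is approached as far as the arm can. A call is refused whole if a number of a shift passes 41.7 or a number of a turn 0.125, either way. A call with a gripper value outside its range is refused whole. The fingers move at their own pace and stop on an object; "squeeze" is the grip in N (left out, the last holds). Time passes only in rows, so rows that do not move let the fingers close, or fill a call up. It gives the time, the measured TCP pose, the force and the opening at its end, in the units of the state.
- get_state(): the state, without advancing time (a new reading comes with each control period).
- vision.camera(name): name is "side" or "top" or "wrist"; returns a dict with "frame" (480x640x3 uint8, red, green, blue), "camera_matrix" (3x3 intrinsics, pixels), "world_to_cam" (4x4, takes a point from world to camera coordinates). Camera axes: x right, y up, looking along -z (the intrinsics and any distortion apply to the point x, -y, -z); pixel columns grow to the right and rows downward; lengths in mm; the calibration is good to about 2 mm. A picture is of the moment at which its call begins. There is no depth.
- order.hand_in(): hands the job in, once; it reports no verdict.
Trained networks look in a picture, given as the dict that the camera call returned (one of the last four; its "shot" number tells which), for a name from the list of things; names that differ only in an ending like _2 or _b are one class to them, and where a whole thing is asked for, a point or a joint stands for the part that bears it (a point fixed in the world has none). Each returns a list of dicts, best first, with "confidence" (0 to 1); they miss things now and then, are a little off and sometimes report something else, mostly with a low value. They report only what shows in the picture. A call takes as long as a camera call. They do not tell look-alikes from the thing itself.
- recognise(picture, target): "position" ([column, row] as shares, 0 to 1, of the picture: columns of its width, rows of its height, amid what is visible of it).
- regions_of(picture, target): "mask" (480x640 bool, what is visible of it) and "position" ([column, row] as shares, 0 to 1, of the picture: columns of its width, rows of its height, amid what is visible of it).
The state is a dict: "clock": time; "joints": joint angles; "qd": joint speeds; "tau": joint torques, N m; "tcp_pos": TCP position; "ee_rot": TCP orientation; "ft_force": force on the tool from outside, world axes, zero at the start; "wrist_torque": the same for the moment, N m; "grip_width": finger opening in mm.
Only numpy, scipy, OpenCV 4.12 (cv2) and the standard library are available. Lean on these libraries where they do the work, as an engineer would, in place of code of your own. Each camera call takes 0.05 s, during which the arm holds its last target.

## Working session

There is one attempt and no reset: what is moved stays moved. The work goes in short steps, Python scripts to look and compute and a tool call to move; the robot and the scene stay as the last step left them, time stands still between calls to the robot, and variables do not carry over. Pictures are saved under pics/ and viewed, and the job is handed in when it is done.

Besides the shell and the picture viewer there is one more tool, called after "Emit:" by a JSON object that holds its "op" and its "data". drive_tool: Moves the arm, as the interface text tells. Its arguments: {"type":"object","properties":{"plan":{"type":"array","items":{"type":"array","items":{"type":"number"}}},"squeeze":{"type":"number"}},"required":["plan"]}

```bash
ls; mkdir -p pics
python3 - <<'E'
from cell import get_state, vision
import cv2
s=get_state(); print(s)
for n in ["side","top","wrist"]:
    p=vision.camera(n); print(n,p["camera_matrix"].tolist(),p["world_to_cam"].round(4).tolist(),[k for k in p])
    cv2.imwrite(f"pics/0_{n}.png",p["frame"][:,:,::-1])
E
```

```text
pics
{'clock': 0.0, 'joints': array([-1.28498341,  0.46839746, -0.0115834 ,  1.60364818,  0.00601884,
        1.07136884, -0.05627997]), 'qd': array([ 5.60250032e-04, -2.70242228e-04,  5.14332296e-05,  4.03746122e-04,
        5.32353912e-04, -1.72274613e-04,  1.39057256e-03]), 'tau': array([-8.33524282e-04, -5.20577109e+01, -1.27764232e-02, -2.43748677e+01,
       -5.66755235e-02,  1.74466870e-02,  1.56278988e-04]), 'tcp_pos': array([209.79043867, 614.58880726, 213.61701483]), 'ee_rot': array([-7.20044036e-05,  1.63692461e-01,  9.86511013e-01, -8.91087968e-04]), 'ft_force': array([-0.03684926,  0.00049627,  0.46229216]), 'wrist_torque': array([-0.00372266,  0.02131441, -0.02932314]), 'grip_width': 92.13760704173252}
side [[467.25280513994755, 0.0, 319.47556526954594], [0.0, 467.25280513994755, 240.4930594246079], [0.0, 0.0, 1.0]] [[0.7755, -0.6312, 0.0121, -443.8377], [0.402, 0.5085, 0.7615, -250.3949], [-0.4869, -0.5857, 0.648, -761.682], [0.0, 0.0, 0.0, 1.0]] ['frame', 'camera_matrix', 'world_to_cam', 'shot']
top [[596.5702925545203, 0.0, 315.3504876594308], [0.0, 596.5702925545203, 238.26951122737444], [0.0, 0.0, 1.0]] [[0.0046, -0.9998, 0.0212, -34.8362], [0.9889, 0.0077, 0.1486, -543.2894], [-0.1488, 0.0203, 0.9887, -1294.2266], [0.0, 0.0, 0.0, 1.0]] ['frame', 'camera_matrix', 'world_to_cam', 'shot']
wrist [[382.68008222815274, 0.0, 320.7592648740596], [0.0, 382.68008222815274, 237.44319955238146], [0.0, 0.0, 1.0]] [[0.3228, 0.9465, -0.0016, -649.5724], [-0.9069, 0.3088, -0.2868, 31.2989], [-0.2709, 0.094, 0.958, -390.8801], [0.0, 0.0, 0.0, 1.0]] ['frame', 'camera_matrix', 'world_to_cam', 'shot']
```

View pics/0_top.png

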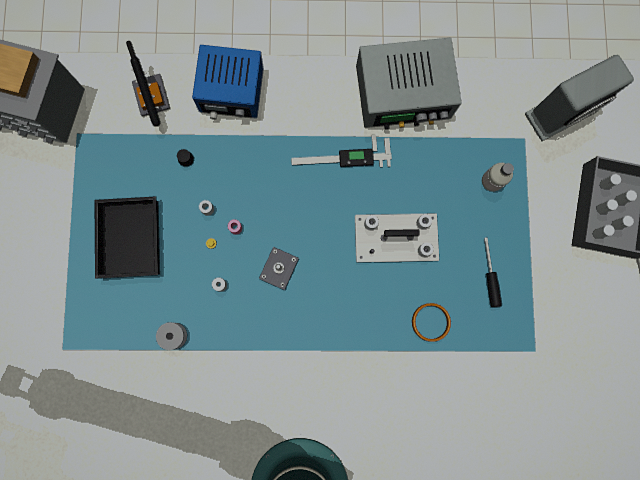

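View pics/0_side.png

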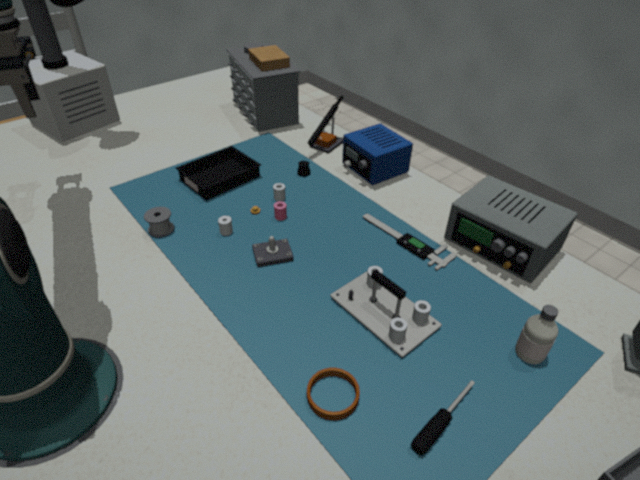

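View pics/0_wrist.png

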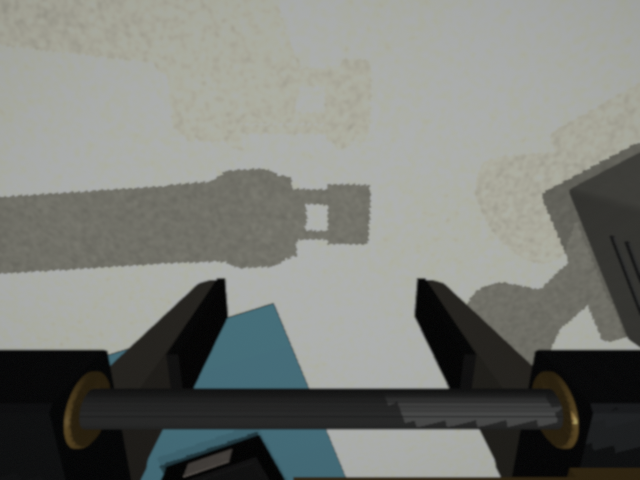

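```bash
cat > h.py <<'E'
import numpy as np, cv2
from scipy.optimize import least_squares
from cell import get_state, vision, recognise, regions_of
def proj(p,X):
    X=np.atleast_2d(X).astype(float); c=X@p["world_to_cam"][:3,:3].T+p["world_to_cam"][:3,3]
    c=c*[1,-1,-1]; q=c@p["camera_matrix"].T; return q[:,:2]/q[:,2:]
def ray(p,uv,z):
    "pixel -> world point on plane z"
    M=p["world_to_cam"]; R,t=M[:3,:3],M[:3,3]; o=-R.T@t
    d=np.linalg.inv(p["camera_matrix"])@[uv[0],uv[1],1]; d=R.T@(d*[1,-1,-1])
    return o+d*(z-o[2])/d[2]
def cyl(x,y,z,r=15,h=36):
    a=np.linspace(0,6.283,48,endpoint=False); c=np.c_[x+r*np.cos(a),y+r*np.sin(a)]
    return np.vstack([np.c_[c,np.full(48,z)],np.c_[c,np.full(48,z+h)]])
def hullcent(p,X):
    m=cv2.moments(cv2.convexHull(proj(p,X).astype(np.float32))); return np.array([m["m10"],m["m01"]])/m["m00"]
def maskcent(m):
    ys,xs=np.nonzero(m); return np.array([xs.mean(),ys.mean()])
def fitcyl(p,mask,z=3,r=15,h=36):
    m=mask.astype(np.uint8); cs,_=cv2.findContours(m,cv2.RETR_EXTERNAL,cv2.CHAIN_APPROX_NONE)
    c=max(cs,key=cv2.contourArea); f=np.zeros_like(m); cv2.drawContours(f,[c],-1,1,-1)
    tc=maskcent(f); x0=ray(p,tc,z+h/2)[:2]
    s=least_squares(lambda q:hullcent(p,cyl(q[0],q[1],z,r,h))-tc,x0)
    return s.x, f.sum(), cv2.contourArea(cv2.convexHull(proj(p,cyl(*s.x,z,r,h)).astype(np.float32)))
def save(p,name,box=None,s=1):
    f=p["frame"][:,:,::-1]
    if box: f=f[box[1]:box[3],box[0]:box[2]]
    cv2.imwrite(f"pics/{name}.png",cv2.resize(f,None,fx=s,fy=s,interpolation=cv2.INTER_CUBIC))
def st():
    s=get_state(); print("t %.2f"%s["clock"],"tcp",s["tcp_pos"].round(1),"q",s["ee_rot"].round(4),"F",s["ft_force"].round(1),"M",s["wrist_torque"].round(2),"w %.1f"%s["grip_width"],"j",s["joints"].round(2)); return s
E
python3 - <<'E'
from h import *
for n in ["top","side"]:
    p=vision.camera(n)
    for t in ["sleeve_a","loaded_1","gauge_seat","carrier","handle","free_post","reject_bin","thumb_nut"]:
        for r in regions_of(p,t):
            c=maskcent(r["mask"]); o=f"{n} {t} conf {r['confidence']:.2f} px {c.round(1)} area {r['mask'].sum()}"
            z={"sleeve_a":21,"loaded_1":33,"gauge_seat":21,"carrier":9,"handle":81,"reject_bin":4,"free_post":15,"thumb_nut":9}[t]
            o+=f" ray {ray(p,c,z)[:2].round(0)}"
            if t in("sleeve_a","loaded_1"): o+=f" cyl {fitcyl(p,r['mask'],3 if t=='sleeve_a' else 15)}"
            print(o)
p=vision.camera("top"); save(p,"c1",(170,180,330,310),5)
E
```

```text
top sleeve_a conf 0.66 px [234.6 226.7] area 163 ray [572. 152.] cyl (array([571.54118125, 151.5262767 ]), np.uint64(163), 177.59739070688374)
top sleeve_a conf 0.62 px [219.1 284.3] area 171 ray [441. 183.] cyl (array([440.4426816, 182.8900881]), np.uint64(171), 175.31413217424415)
top sleeve_a conf 0.26 px [395.  238.5] area 3486 ray [ 547. -213.] cyl (array([ 545.82160893, -216.12810587]), np.uint64(3606), 178.70553233660758)
top loaded_1 conf 0.53 px [424.2 221.6] area 158 ray [ 585. -279.] cyl (array([ 584.64842074, -278.38336105]), np.uint64(158), 190.5976888060104)
top loaded_1 conf 0.45 px [371.  222.7] area 151 ray [ 581. -158.] cyl (array([ 581.07751598, -157.36108889]), np.uint64(167), 179.00004260474816)
top loaded_1 conf 0.44 px [425.  249.4] area 141 ray [ 521. -279.] cyl (array([ 521.07670625, -278.72717162]), np.uint64(147), 188.63554906565696)
top gauge_seat conf 0.69 px [278.3 268.2] area 1043 ray [478.  51.]
top carrier conf 0.60 px [394.7 238.6] area 3424 ray [ 549. -215.]
top handle conf 0.90 px [394.9 238.8] area 3439 ray [ 538. -204.]
top free_post conf 0.77 px
[... 1311 characters left out ...]
 320.40315827773884)
side gauge_seat conf 0.78 px [272.1 251.9] area 875 ray [473.  39.]
side gauge_seat conf 0.48 px [254.9 210.2] area 52 ray [526. 187.]
side carrier conf 0.91 px [383.6 310. ] area 4037 ray [ 552. -220.]
side handle conf 0.72 px [383.4 309.8] area 3948 ray [ 502. -259.]
side handle conf 0.23 px [415.7 244.9] area 1044 ray [ 673. -178.]
side free_post conf 0.65 px [383.4 309.7] area 4085 ray [ 548. -222.]
side reject_bin conf 0.77 px [218.4 172.1] area 2681 ray [555. 414.]
side reject_bin conf 0.61 px [271.8 252. ] area 915 ray [482.  56.]
side thumb_nut conf 0.67 px [384.1 310. ] area 3910 ray [ 553. -220.]
side thumb_nut conf 0.48 px [255.  209.9] area 52 ray [535. 202.]
```

View pics/c1.png

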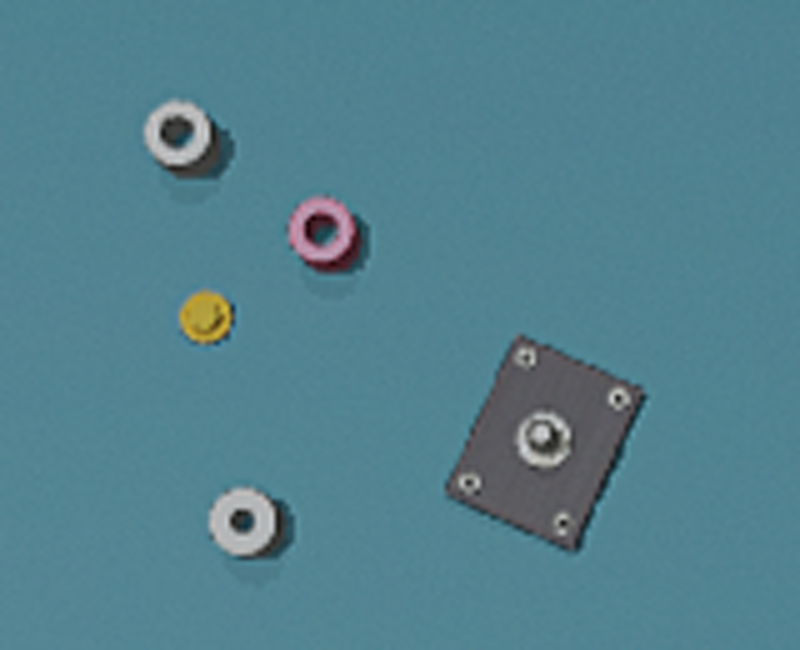

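```bash
cat >> h.py <<'E'
from scipy.spatial.transform import Rotation as Ro
def rot(q): return Ro.from_quat([q[1],q[2],q[3],q[0]])
def plan(xyz, tooly_deg=90, n=8, s=None):
    "rows to bring tcp to xyz, tool z down, tool y at angle tooly_deg in world (mod 180)"
    s=s or get_state(); R0=rot(s["ee_rot"]); p=s["tcp_pos"].copy()
    best=None
    for a in (tooly_deg,tooly_deg+180):
        a=np.radians(a); y=np.array([np.cos(a),np.sin(a),0]); z=np.array([0,0,-1.]); T=Ro.from_matrix(np.c_[np.cross(y,z),y,z])
        w=(R0.inv()*T).as_rotvec()
        if best is None or np.linalg.norm(w)<np.linalg.norm(best): best=w
    d=(np.array(xyz)-p); print("dist %.1f total turn"%np.linalg.norm(d),best.round(3), "min rows", max(np.linalg.norm(d)/41.7,np.linalg.norm(best)/.125))
    R=R0
    for i in range(n):
        print(R.inv().apply(d/n).round(1), (best/n).round(4)); R=R*Ro.from_rotvec(best/n)
E
python3 - <<'E'
from h import *
p=vision.camera("wrist"); s=st()
M=p["world_to_cam"]; c=-M[:3,:3].T@M[:3,3]; R=rot(s["ee_rot"])
print("cam in tool",R.inv().apply(c-s["tcp_pos"]), "view dir tool",R.inv().apply(-M[2,:3]), "right", R.inv().apply(M[0,:3]))
print("tcp px",proj(p,s["tcp_pos"]), proj(p,s["tcp_pos"]+R.apply([0,0,100])))
plan([600,214,150],90,16,s)
E
```

```text
t 1.15 tcp [209.9 615.2 214.6] q [0.     0.1637 0.9865 0.    ] F [-0.2  0.5 -0.8] M [-0.01  0.02 -0.02] w 92.1 j [-1.29  0.47 -0.01  1.6   0.01  1.07 -0.06]
cam in tool [  82.19632593    0.39995323 -168.66207713] view dir tool [-2.86637470e-01  4.17429712e-06  9.58039123e-01] right [1.27331505e-04 9.99999991e-01 3.37394191e-05]
tcp px [[319.92272421 300.28235884]] [[320.21258078 239.81137445]]
dist 563.3 total turn [ 0.     0.    -0.329] min rows 13.50820491768588
[-31.2 -15.9   4. ] [ 0.      0.     -0.0206]
[-30.8 -16.5   4. ] [ 0.      0.     -0.0206]
[-30.5 -17.1   4. ] [ 0.      0.     -0.0206]
[-30.1 -17.7   4. ] [ 0.      0.     -0.0206]
[-29.8 -18.4   4. ] [ 0.      0.     -0.0206]
[-29.4 -19.    4. ] [ 0.      0.     -0.0206]
[-29.  -19.6   4. ] [ 0.      0.     -0.0206]
[-28.6 -20.2   4. ] [ 0.      0.     -0.0206]
[-28.2 -20.7   4. ] [ 0.      0.     -0.0206]
[-27.7 -21.3   4. ] [ 0.      0.     -0.0206]
[-27.3 -21.9   4. ] [ 0.      0.     -0.0206]
[-26.8 -22.4   4. ] [ 0.      0.     -0.0206]
[-26.4 -23.    4. ] [ 0.      0.     -0.0206]
[-25.9 -23.5   4. ] [ 0.      0.     -0.0206]
[-25.4 -24.1   4. ] [ 0.      0.     -0.0206]
[-24.9 -24.6   4. ] [ 0.      0.     -0.0206]
```

Emit:
{"op": "drive_tool", "data": {"plan": [[-31.2,-15.9,4,0,0,-0.0206,60],[-30.8,-16.5,4,0,0,-0.0206,60],[-30.5,-17.1,4,0,0,-0.0206,60],[-30.1,-17.7,4,0,0,-0.0206,60],[-29.8,-18.4,4,0,0,-0.0206,60],[-29.4,-19,4,0,0,-0.0206,60],[-29,-19.6,4,0,0,-0.0206,60],[-28.6,-20.2,4,0,0,-0.0206,60]], "squeeze": 15}}

```text
clock: 1.82
tcp_pos: [406.1, 413.2, 182.7]
ee_rot: [0.0, 0.081, 0.997, 0.0]
ft_force: [0.1, 0.3, -0.2]
grip_width: 60.3
```

Emit:
{"op": "drive_tool", "data": {"plan": [[-28.2,-20.7,4,0,0,-0.0206,60],[-27.7,-21.3,4,0,0,-0.0206,60],[-27.3,-21.9,4,0,0,-0.0206,60],[-26.8,-22.4,4,0,0,-0.0206,60],[-26.4,-23,4,0,0,-0.0206,60],[-25.9,-23.5,4,0,0,-0.0206,60],[-25.4,-24.1,4,0,0,-0.0206,60],[-24.9,-24.6,4,0,0,-0.0206,60]]}}

```text
clock: 2.48
tcp_pos: [601.4, 212.7, 150.5]
ee_rot: [0.0, -0.001, 1.0, 0.0]
ft_force: [0.7, 0.6, -0.0]
grip_width: 60.4
```

Run:
```python
from h import *
s=st(); p=vision.camera("wrist"); s=st(); save(p,"w1")
for r in regions_of(p,"sleeve_a"): print(r["confidence"],maskcent(r["mask"]).round(1),r["mask"].sum(),fitcyl(p,r["mask"]))
```

```text
t 2.48 tcp [601.4 212.7 150.5] q [ 2.e-04 -9.e-04  1.e+00  1.e-04] F [ 0.7  0.6 -0. ] M [ 0.03 -0.03  0.04] w 60.4 j [-0.44  0.51  0.07  1.69 -0.04  0.94  1.22]
t 2.53 tcp [606.5 204.3 149.8] q [ 0.0018  0.0031  1.     -0.0025] F [ 3.6 -3.4  0.4] M [-0.29 -0.27 -0.02] w 60.1 j [-0.44  0.52  0.08  1.69 -0.04  0.94  1.22]
0.92 [279.3  13.3] 1143 (array([448.53892373, 185.06014368]), np.uint64(1151), 2339.089353523501)
0.81 [241.9 191.3] 1428 (array([570.20231784, 152.65447132]), np.uint64(1502), 1619.959150917246)
0.6 [326.1 244.6] 1419 (array([613.47978374, 217.78906512]), np.uint64(1439), 1508.9208862532396)
```

View pics/w1.png

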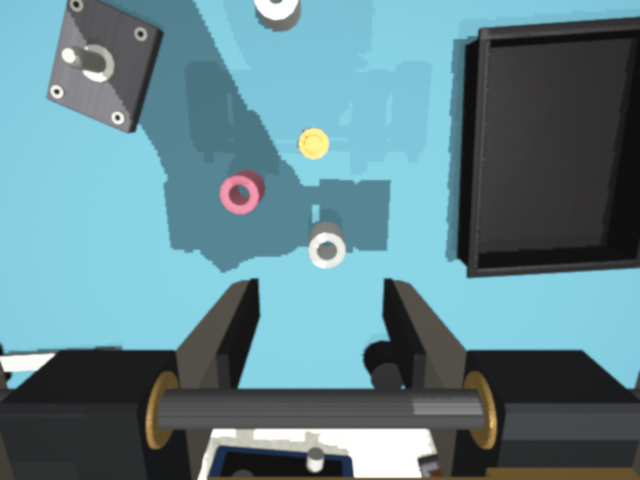

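Run:
```python
from h import *
for i in range(3):
    p=vision.camera("wrist"); s=st()
for r in regions_of(p,"sleeve_a"): print(r["confidence"],maskcent(r["mask"]).round(1),r["mask"].sum(),fitcyl(p,r["mask"]))
save(p,"w2",(180,140,400,300),3)
```

```text
t 2.63 tcp [602.1 210.2 150. ] q [ 1.0e-04  2.8e-03  1.0e+00 -8.0e-04] F [-0.2  0.6  0.2] M [ 0.04  0.05 -0.01] w 59.9 j [-0.44  0.51  0.07  1.69 -0.04  0.94  1.21]
t 2.68 tcp [600.6 212.9 150.2] q [-3.e-04  1.e-03  1.e+00 -1.e-04] F [-0.8  0.5  0.3] M [ 0.03  0.04 -0.03] w 60.1 j [-0.45  0.51  0.07  1.69 -0.04  0.94  1.21]
t 2.73 tcp [599.8 214.6 150.4] q [-3.e-04 -4.e-04  1.e+00  3.e-04] F [ 0.1 -0.6  0.7] M [ 0.03 -0.02 -0.01] w 59.9 j [-0.45  0.51  0.07  1.69 -0.04  0.94  1.21]
0.75 [277.9  13.7] 1163 (array([447.75555481, 184.87479193]), np.uint64(1190), 2344.895749275078)
0.72 [241.7 192.7] 1441 (array([570.19445848, 152.72260095]), np.uint64(1512), 1622.8549046714325)
0.62 [325.9 246.1] 1372 (array([613.83053017, 217.73339015]), np.uint64(1411), 1512.5341315346304)
```

View pics/w2.png

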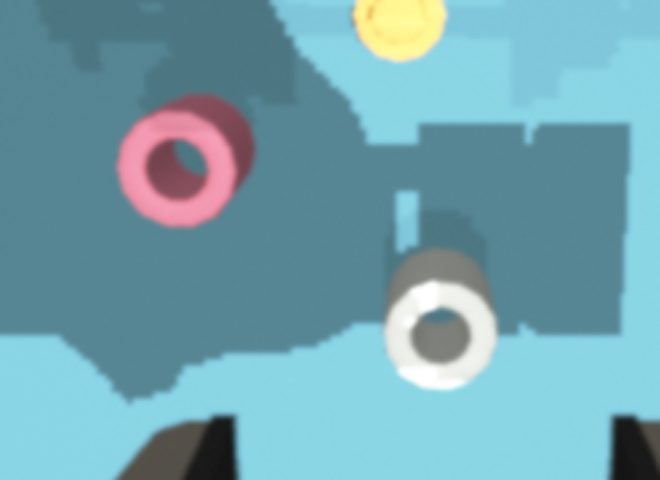

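Run:
```python
from h import *
p=vision.camera("wrist"); print(ray(p,(327-.2,251.3-.2),39))
p=vision.camera("top"); print(ray(p,(205.4,206.5),39)); st()
print([ (r["confidence"],maskcent(r["mask"]),fitcyl(p,r["mask"])) for r in regions_of(p,"sleeve_b")])
```

```text
[612.18573724 221.05146191  39.        ]
[614.17614831 216.30077999  39.        ]
t 2.88 tcp [599.3 215.9 150.8] q [-1.0e-04 -1.7e-03  1.0e+00  4.0e-04] F [-0.2 -0.3  0.5] M [ 0.03 -0.01 -0.03] w 59.9 j [-0.45  0.51  0.07  1.69 -0.04  0.94  1.21]
[(0.47, array([233.9527027 , 226.19594595]), (array([572.51978555, 152.92617044]), np.uint64(154), 177.79642840044107)), (0.42, array([395.63161022, 238.45573381]), (array([ 545.86802837, -217.58493426]), np.uint64(3523), 178.8633031786885)), (0.18, array([429.71544715, 322.11382114]), (array([ 359.07909145, -290.12024986]), np.uint64(1174), 188.58281743666157))]
```

Emit:
{"op": "drive_tool", "data": {"plan": [[-5,1,20,0,0,0,60],[-5,0.5,30,0,0,0,60],[-4,0,25,0,0,0,60],[0,0,10,0,0,0,60],[0,0,0,0,0,0,60],[0,0,0,0,0,0,60],[0,0,0,0,0,0,60],[0,0,0,0,0,0,60]]}}

```text
clock: 3.6
tcp_pos: [615.2, 216.2, 67.6]
ee_rot: [0.001, -0.001, 1.0, 0.001]
ft_force: [-0.2, 1.1, -0.2]
grip_width: 60.0
```

Run:
```python
from h import *
p=vision.camera("wrist"); s=st(); save(p,"w3")
print("tcp px at z39",proj(p,[*s["tcp_pos"][:2],39]),"r",proj(p,[s["tcp_pos"][0],s["tcp_pos"][1]+15,39]))
for r in regions_of(p,"sleeve_a"): print(r["confidence"],maskcent(r["mask"]).round(1),r["mask"].sum(),fitcyl(p,r["mask"]))
```

```text
t 3.65 tcp [615.2 216.1  67.4] q [ 1.3e-03 -5.0e-04  1.0e+00  6.0e-04] F [0.4 0.3 0.2] M [ 0.   -0.02 -0.01] w 60.1 j [-0.44  0.64  0.06  1.7  -0.05  0.8   1.22]
tcp px at z39 [[319.14540244 276.86560536]] r [[346.16380631 276.8826023 ]]
0.78 [204.6 192.4] 3046 (array([570.36418148, 153.00885696]), np.uint64(3128), 3405.8040617452934)
0.58 [322.3 265.5] 2762 (array([613.56373055, 217.8639268 ]), np.uint64(2796), 2953.2666262406856)
0.19 [403.2 440.4] 1263 (array([745.35889817, 274.34938664]), np.uint64(1218), 3004.9350326289423)
```

View pics/w3.png

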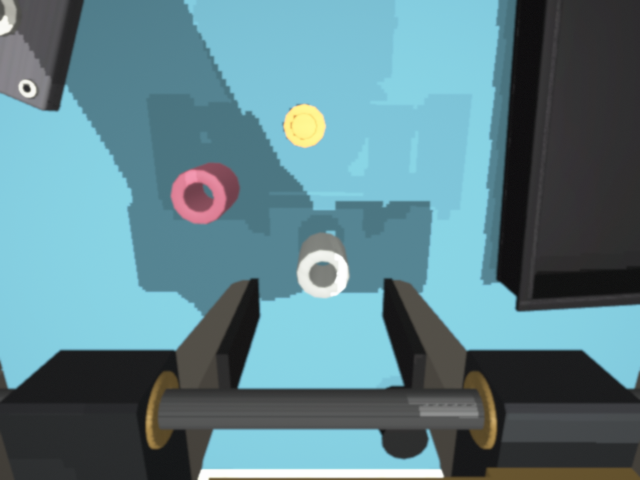

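Emit:
{"op": "drive_tool", "data": {"plan": [[1,1,20,0,0,0,60],[1,1,20,0,0,0,60],[0,0,12,0,0,0,60],[0,0,6.5,0,0,0,60],[0,0,0,0,0,0,60],[0,0,0,0,0,0,60],[0,0,0,0,0,0,20],[0,0,0,0,0,0,20]]}}

```text
clock: 4.37
tcp_pos: [613.1, 217.8, 8.3]
ee_rot: [0.001, -0.0, 1.0, 0.0]
ft_force: [-0.2, -0.5, -0.5]
grip_width: 48.6
```

Emit:
{"op": "drive_tool", "data": {"plan": [[0,0,0,0,0,0,20],[0,0,0,0,0,0,20],[0,0,0,0,0,0,20],[0,0,-20,0,0,0,20],[0,0,-30,0,0,0,20],[0,0,-25,0,0,0,20],[0,0,-15,0,0,0,20],[0,0,0,0,0,0,20]]}}

```text
clock: 5.03
tcp_pos: [614.7, 218.4, 101.2]
ee_rot: [0.003, -0.0, 1.0, 0.001]
ft_force: [1.4, 0.4, 0.4]
grip_width: 30.2
```

Run:
```python
from h import *
p=vision.camera("wrist");p=vision.camera("wrist"); s=st(); save(p,"w4")
R=rot(s["ee_rot"])
for a in ([0,0,-30],[15,0,-30],[-15,0,-30],[0,15,-30]): print(a,proj(p,s["tcp_pos"]+R.apply(a)).round(1))
```

```text
t 5.13 tcp [612.2 217.5  97.2] q [ 3.e-04 -4.e-04  1.e+00  1.e-04] F [-0.1  0.2 -1. ] M [0.06 0.09 0.01] w 30.4 j [-0.44  0.59  0.07  1.69 -0.05  0.85  1.22]
[0, 0, -30] [[318.  327.8]]
[15, 0, -30] [[318.  294.6]]
[-15, 0, -30] [[318.1 359.3]]
[0, 15, -30] [[354.4 327.8]]
```

View pics/w4.png

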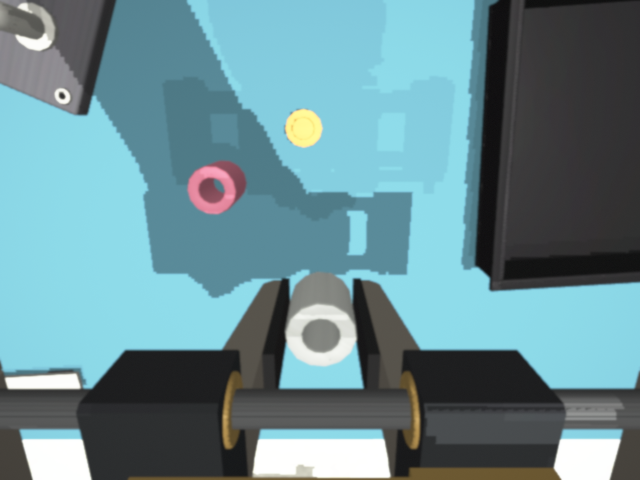

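Run:
```python
from h import *
p=vision.camera("wrist"); s=st()
for r in regions_of(p,"sleeve_a")[:3]:
    ys,xs=np.nonzero(r["mask"]); print(r["confidence"],maskcent(r["mask"]),xs.min(),xs.max(),ys.min(),ys.max())
f=p["frame"]; save(p,"w5",(270,260,370,380),6)
p=vision.camera("top"); save(p,"t2",(255,245,305,295),12)
print("top shoulder", ray(p,(278.4,267.5),21))
p2=vision.camera("side"); save(p2,"s2",(240,225,310,275),10)
for x in np.array([[478,50,21],[478,50,53]]): print(proj(p,x),proj(p2,x))
```

```text
t 5.18 tcp [611.5 217.3  96.1] q [-7.e-04 -4.e-04  1.e+00 -3.e-04] F [-0.2  0.5 -0.9] M [0.01 0.04 0.02] w 30.7 j [-0.44  0.6   0.07  1.7  -0.05  0.85  1.22]
0.93 [216.53862942 188.80794413] 188 246 163 215
0.75 [320.26337682 319.85687275] 285 355 272 365
top shoulder [479.27531821  51.03670744  21.        ]
[[278.85298827 268.06716203]] [[271.15349476 248.2829948 ]]
[[278.28090036 266.62296764]] [[270.32399081 236.9375087 ]]
```

View pics/w5.png

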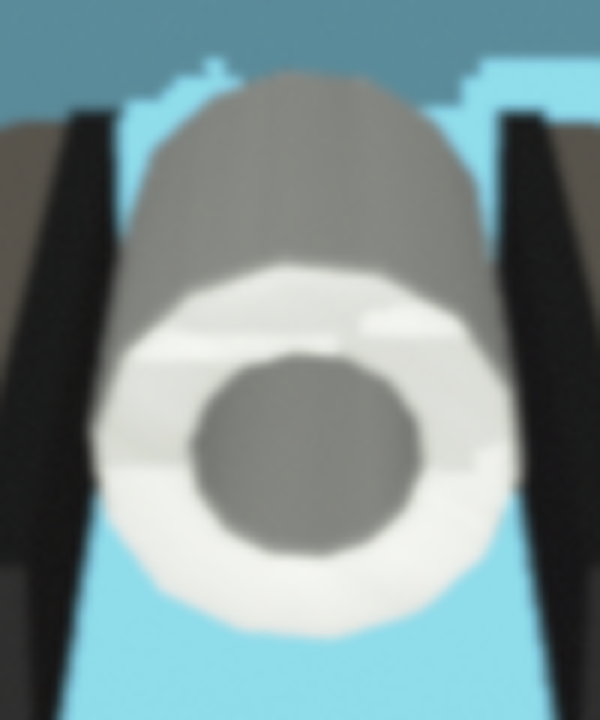

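View pics/t2.png

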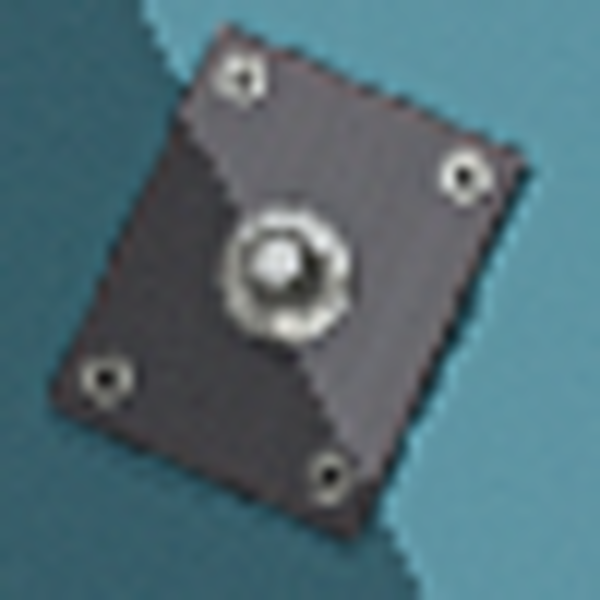

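View pics/s2.png

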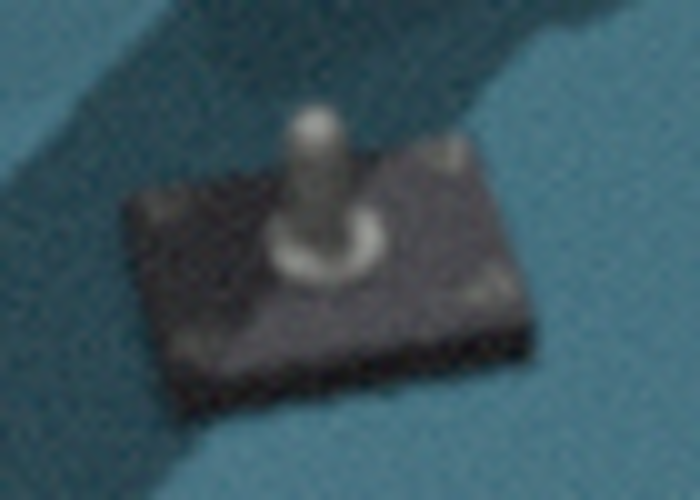

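Emit:
{"op": "drive_tool", "data": {"plan": [[8,-25,-4,0,0,0,20],[9,-30,-6,0,0,0,20],[9,-32,-4,0,0,0,20],[9,-30,0,0,0,0,20],[8,-28,0,0,0,0,20],[8,-20,0,0,0,0,20],[0,0,0,0,0,0,20],[0,0,0,0,0,0,20]]}}

```text
clock: 6.0
tcp_pos: [560.8, 51.2, 110.4]
ee_rot: [-0.001, 0.001, 1.0, -0.0]
ft_force: [1.0, 0.5, -0.1]
grip_width: 30.3
```

Run:
```python
from h import *
p=vision.camera("wrist");p=vision.camera("wrist"); s=st(); save(p,"w6"); save(p,"w6c",(260,140,380,380),2.5)
R=rot(s["ee_rot"])
M=p["world_to_cam"]; print("tool px",[proj(p,s["tcp_pos"]+R.apply(a))[0].round(1).tolist() for a in ([0,0,-31],[0,15,-31])])
print(proj(p,[[479,50.5,53],[479,50.5,21]]))
```

```text
t 6.10 tcp [561.5  53.7 110.6] q [-2.e-04 -9.e-04  1.e+00  3.e-04] F [-0.9  0.  -0.8] M [ 0.05 -0.03 -0.01] w 30.3 j [-0.22  0.45  0.08  1.9  -0.05  0.79  1.46]
tool px [[321.2, 334.3], [358.1, 334.2]]
[[315.43995963 122.54424141]
 [316.07768027 122.6305614 ]]
```

View pics/w6.png

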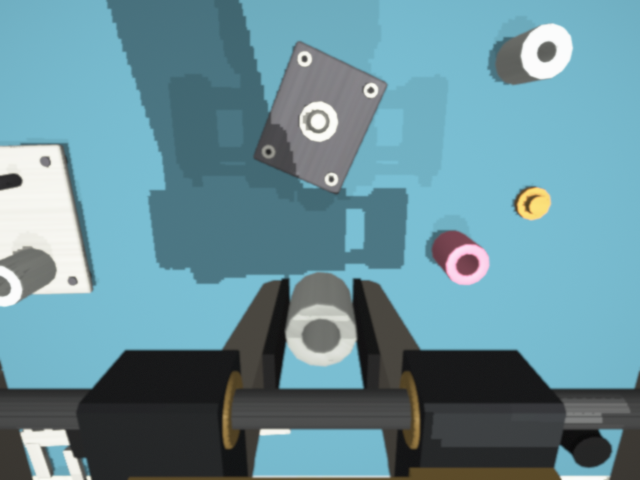

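View pics/w6c.png

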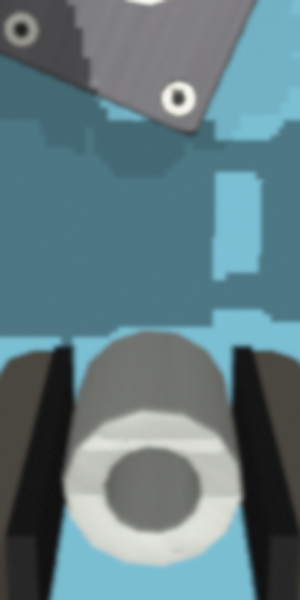

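Run:
```python
from h import *
s0=st(); p=vision.camera("wrist"); s=st(); save(p,"w7",(240,30,400,210),4)
# fixed hand-eye from start
M=p["world_to_cam"];c=-M[:3,:3].T@M[:3,3]
for q in (s0,s):
    R=rot(q["ee_rot"]); print("cam in tool",R.inv().apply(c-q["tcp_pos"]), R.inv().apply(-M[2,:3]))
E_=np.array([82.196,.4,-168.662]); v=np.array([-.28664,0,.95804]); r=np.array([0,1,0]); u=np.cross(-v,r)
def tp(a):
    d=np.array(a)-E_; k=p["camera_matrix"]; return k[0,0]*d@r/(d@v)+k[0,2], k[1,1]*-(d@u)/(d@v)+k[1,2]
print("tool px",tp([0,0,-31]),tp([0,15,-31]),tp([15,0,-31]))
print(proj(p,[[479,50.5,53],[479,50.5,21]]))
print(ray(p,(318.5,121),21))
```

```text
t 6.10 tcp [561.5  53.7 110.6] q [-2.e-04 -9.e-04  1.e+00  3.e-04] F [-0.9  0.  -0.8] M [ 0.05 -0.03 -0.01] w 30.3 j [-0.22  0.45  0.08  1.9  -0.05  0.79  1.46]
t 6.15 tcp [561.6  54.1 110.7] q [-2.0e-04 -1.4e-03  1.0e+00  3.0e-04] F [ 0.  -0.3 -0.7] M [ 0.02  0.05 -0.02] w 30.1 j [-0.22  0.45  0.08  1.9  -0.05  0.79  1.46]
cam in tool [  82.01281668    0.69242614 -168.68682666] [-2.86684699e-01  7.24659513e-05  9.58024988e-01]
cam in tool [  82.08741318    0.40419133 -168.6474747 ] [-2.86553763e-01 -1.48077289e-04  9.58064152e-01]
tool px (np.float64(319.774539152395), np.float64(334.1620248387338)) (np.float64(356.70175371481776), np.float64(334.1620248387338)) (np.float64(319.7465271288289), np.float64(300.5292165891486))
[[314.05754986 122.11326053]
 [314.85369207 122.23880563]]
[478.22902941  52.85672811  21.        ]
```

View pics/w7.png

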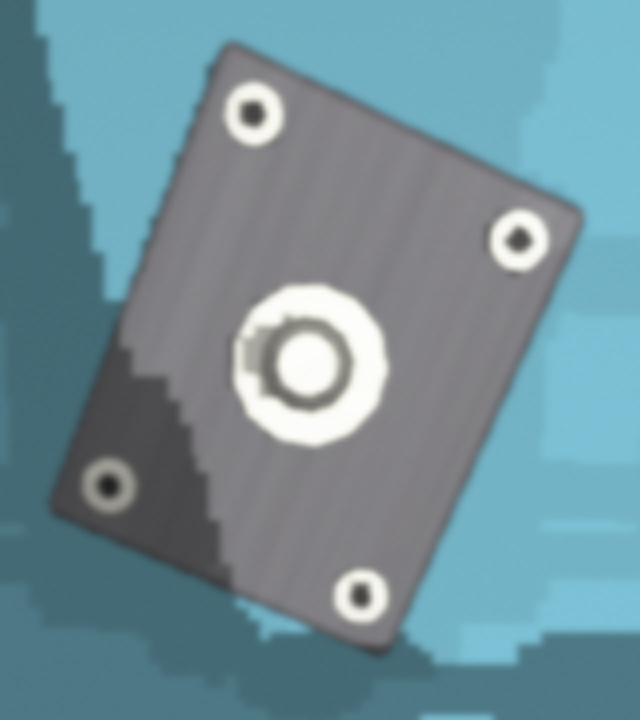

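Emit:
{"op": "drive_tool", "data": {"plan": [[20,-1,6,0,0,0,20],[28,-1,12,0,0,0,20],[22,-1,12,0,0,0,20],[13,0,12,0,0,0,20],[0,0,0,0,0,0,20],[0,0,0,0,0,0,20],[0,0,0,0,0,0,20],[0,0,0,0,0,0,20]]}}

```text
clock: 6.82
tcp_pos: [480.5, 50.0, 69.9]
ee_rot: [0.001, -0.001, 1.0, 0.0]
ft_force: [0.5, -0.1, -0.0]
grip_width: 30.0
```

Run:
```python
from h import *
p=vision.camera("side"); s=st(); save(p,"s3",(220,190,320,270),8)
x,y,z=s["tcp_pos"]; print(proj(p,[x,y,z-5.3]),proj(p,[478.6,51.2,53]))
p=vision.camera("top"); save(p,"t3",(255,245,305,295),12)
```

```text
t 6.87 tcp [480.2  49.8  69.8] q [ 1.1e-03 -5.0e-04  1.0e+00  2.0e-04] F [-0.4  0.3 -1.5] M [ 0.  0. -0.] w 30.3 j [-0.23  0.41  0.07  2.12 -0.05  0.62  1.44]
[[270.93824764 232.37544254]] [[270.2355093  236.53940833]]
```

View pics/s3.png

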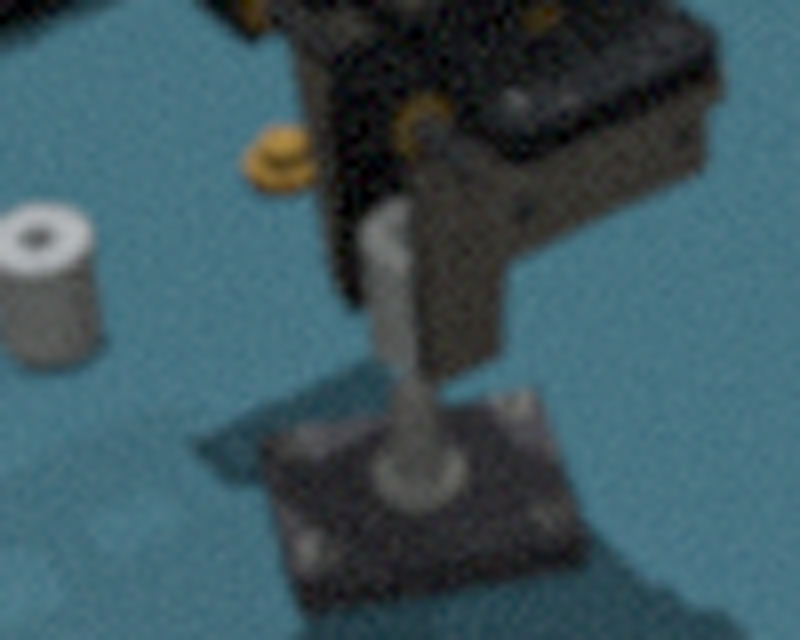

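View pics/t3.png

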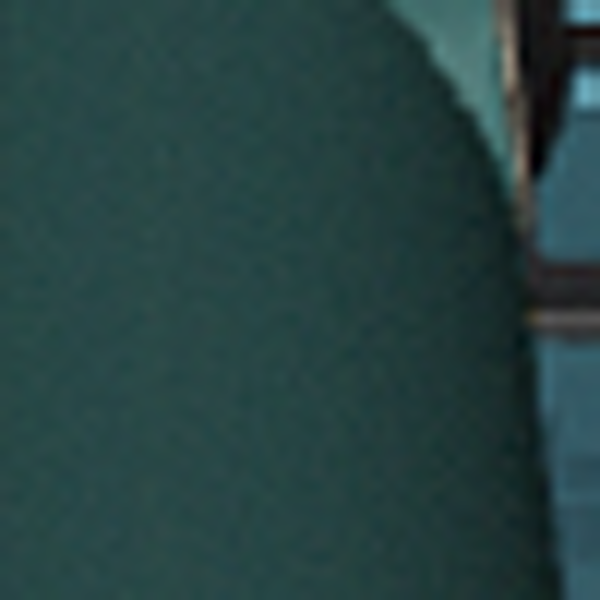

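Emit:
{"op": "drive_tool", "data": {"plan": [[1.6,1.2,0,0,0,0,20],[0,0,3,0,0,0,20],[0,0,5,0,0,0,20],[0,0,5,0,0,0,20],[0,0,5,0,0,0,20],[0,0,3,0,0,0,20],[0,0,0,0,0,0,20],[0,0,0,0,0,0,20]]}}

```text
clock: 7.58
tcp_pos: [476.6, 50.5, 47.7]
ee_rot: [-0.0, -0.0, 1.0, -0.0]
ft_force: [-0.5, -0.4, -0.3]
grip_width: 30.2
```

Run:
```python
from h import *
s=st()
```

```text
t 7.58 tcp [476.6  50.5  47.7] q [-3.e-04 -3.e-04  1.e+00 -1.e-04] F [-0.5 -0.4 -0.3] M [-0.   -0.02 -0.06] w 30.2 j [-0.23  0.44  0.07  2.13 -0.05  0.57  1.45]
```

Emit:
{"op": "drive_tool", "data": {"plan": [[-1,0.3,4,0,0,0,20],[0,0,5,0,0,0,20],[0,0,5,0,0,0,20],[0,0,4,0,0,0,20],[0,0,2,0,0,0,20],[0,0,0,0,0,0,20],[0,0,0,0,0,0,20],[0,0,0,0,0,0,20]]}}

```text
clock: 8.25
tcp_pos: [477.2, 51.0, 27.8]
ee_rot: [-0.001, -0.0, 1.0, -0.0]
ft_force: [-3.2, 0.6, -2.5]
grip_width: 30.6
```

Run:
```python
from h import *
p=vision.camera("side"); s=st(); save(p,"s4",(220,190,320,270),8)
```

```text
t 8.30 tcp [477.2  51.   27.8] q [-6.e-04 -4.e-04  1.e+00 -0.e+00] F [-2.3  0.8 -2.1] M [ 0.25  0.75 -0.03] w 30.3 j [-0.23  0.48  0.06  2.14 -0.06  0.52  1.45]
```

View pics/s4.png

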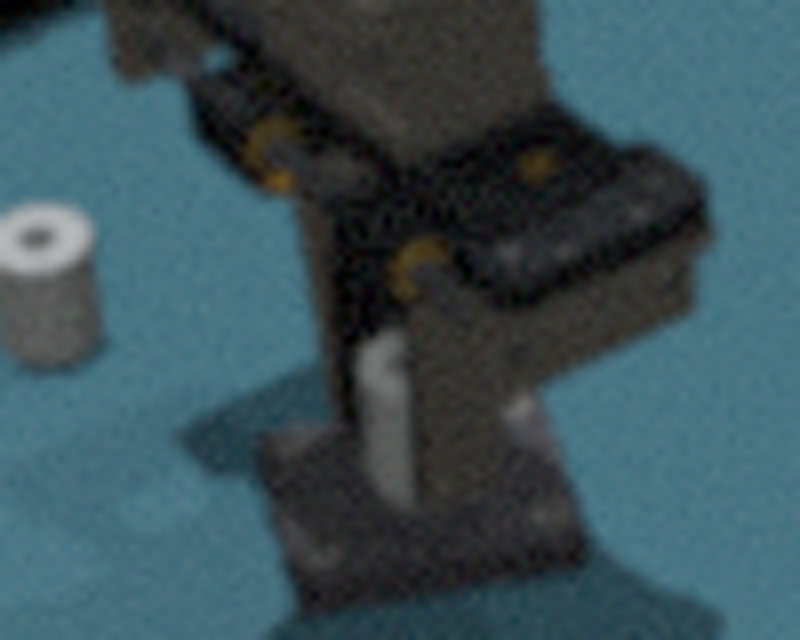

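Emit:
{"op": "drive_tool", "data": {"plan": [[1.5,0,1,0,0,0,20],[0,0,0,0,0,0,20],[0,0,0,0,0,0,42],[0,0,0,0,0,0,42],[0,0,0,0,0,0,42],[0,0,0,0,0,0,42],[0,0,0,0,0,0,42],[0,0,0,0,0,0,42]]}}

```text
clock: 8.97
tcp_pos: [476.5, 50.9, 27.2]
ee_rot: [0.0, -0.0, 1.0, 0.0]
ft_force: [-0.6, 0.5, -0.2]
grip_width: 42.4
```

Run:
```python
from h import *
p=vision.camera("side"); q=vision.camera("wrist"); s=st(); save(p,"s5",(220,190,320,270),8); save(q,"w8")
print("pred sleeve bottom/top px", proj(p,[[477.2,51,21],[477.2,51,57]]))
print(proj(q,[477.2,51,57]))
```

```text
t 9.07 tcp [476.4  50.9  27.1] q [ 1.e-04 -3.e-04  1.e+00  0.e+00] F [-0.2  0.  -0.2] M [ 0.07  0.04 -0.02] w 42.1 j [-0.23  0.48  0.06  2.14 -0.06  0.52  1.45]
pred sleeve bottom/top px [[270.58399454 248.19504535]
 [269.63507501 235.39830792]]
[[319.23351743 333.8964553 ]]
```

View pics/s5.png

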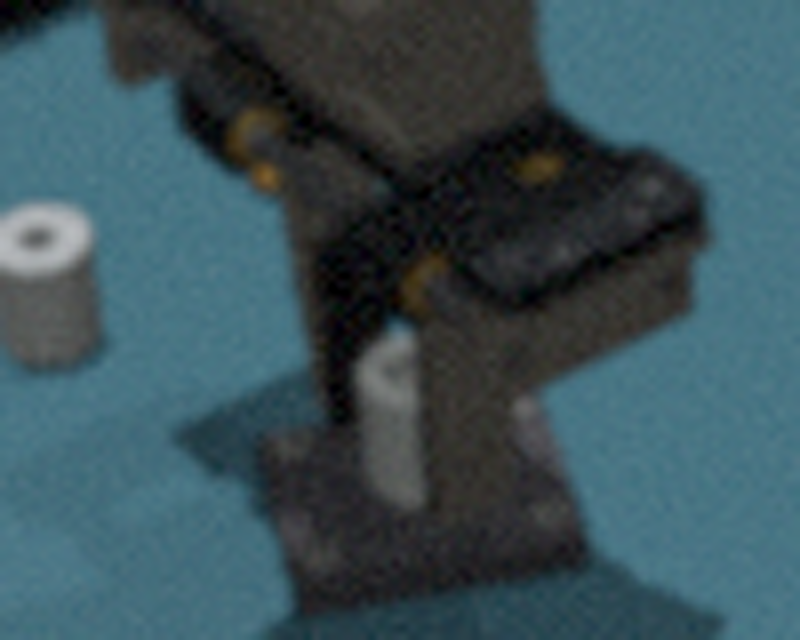

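View pics/w8.png

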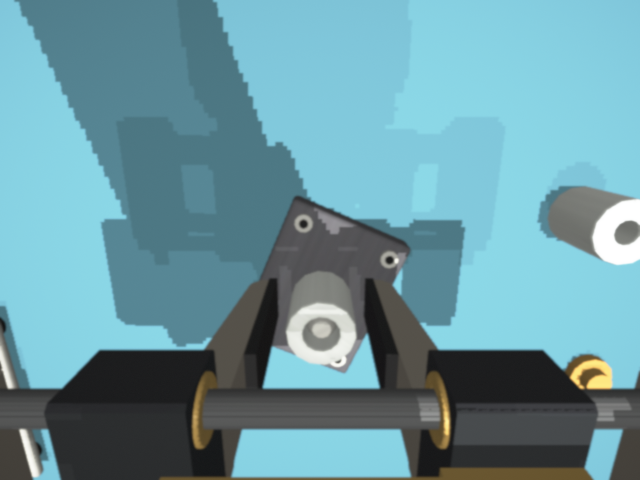

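Emit:
{"op": "drive_tool", "data": {"plan": [[0,0,0,0,0,0,20],[0,0,0,0,0,0,20],[0,0,0,0,0,0,20],[0,0,0,0,0,0,20],[0,0,-10,0,0,0,20],[0,0,-25,0,0,0,20],[0,0,-30,0,0,0,20],[0,0,-25,0,0,0,20]]}}

```text
clock: 9.73
tcp_pos: [476.2, 50.8, 119.0]
ee_rot: [0.0, -0.0, 1.0, -0.0]
ft_force: [0.7, -0.6, 0.4]
grip_width: 30.6
```

Emit:
{"op": "drive_tool", "data": {"plan": [[-10,-20,0,0,0,0,20],[-18,-35,0,0,0,0,20],[-18,-35,0,0,0,0,20],[-18,-35,0,0,0,0,20],[-18,-34,0,0,0,0,20],[-18,-32,0,0,0,0,20],[-13,-18,0,0,0,0,20],[0,0,0,0,0,0,20]]}}

```text
clock: 10.4
tcp_pos: [591.1, -164.1, 117.9]
ee_rot: [0.001, 0.003, 1.0, -0.002]
ft_force: [0.3, 0.2, 0.5]
grip_width: 30.1
```

Run:
```python
from h import *
for i in range(5): p=vision.camera("wrist")
s=st(); save(p,"w9")
for r in regions_of(p,"loaded_1"): print(r["confidence"],maskcent(r["mask"]).round(1),r["mask"].sum(),fitcyl(p,r["mask"],15))
for nm,X in dict(free=[517.5,-157.7,15],top=[517.5,-157.7,39],p1=[581,-157.4,51],hand=[551,-218,89]).items(): print(nm,proj(p,X))
```

```text
t 10.65 tcp [ 588.9 -156.2  117.2] q [-3.0e-04 -1.4e-03  1.0e+00  5.0e-04] F [-0.2 -0.2 -0.6] M [-0.03 -0.01 -0.06] w 30.4 j [ 0.1   0.51  0.14  1.79 -0.09  0.85  1.86]
0.89 [142.8 241.8] 2124 (array([ 584.90831711, -276.85068082]), np.uint64(2182), 2672.9718202573713)
0.72 [318.8 236.5] 1812 (array([ 580.2189482, -156.8726851]), np.uint64(1944), 2095.0587526040617)
0.63 [128.  143.6] 2784 (array([ 519.81914787, -277.34968616]), np.uint64(2880), 3105.5411960018682)
0.47 [  2.3 350.9] 129 (array([ 671.02867492, -393.77544802]), np.uint64(129), 3004.2697883808487)
free [[317.82087261 139.39603558]]
top [[317.58531506 140.93991037]]
p1 [[317.92437551 243.4327445 ]]
hand [[202.23492423 210.52395697]]
```

View pics/w9.png

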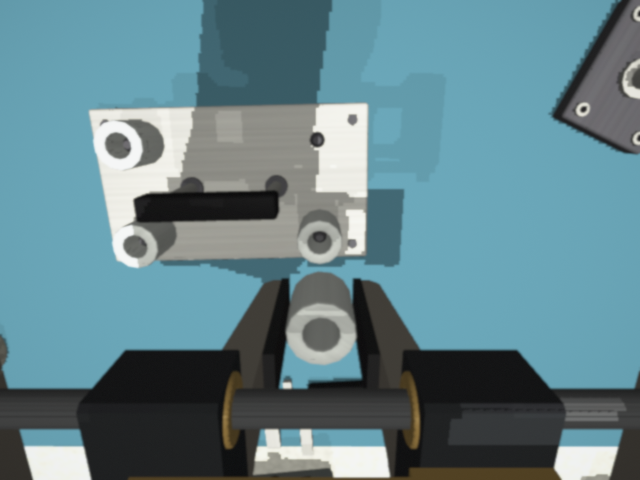

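Emit:
{"op": "drive_tool", "data": {"plan": [[15,-1,5,0,0,0,20],[22,-1,12,0,0,0,20],[22,0,16,0,0,0,20],[13,0,16,0,0,0,20],[0,0,12,0,0,0,20],[0,0,3,0,0,0,20],[0,0,0,0,0,0,20],[0,0,0,0,0,0,20]]}}

```text
clock: 11.37
tcp_pos: [519.0, -159.7, 53.5]
ee_rot: [0.001, -0.001, 1.0, -0.0]
ft_force: [-0.2, 0.0, 0.2]
grip_width: 30.6
```

Run:
```python
from h import *
p=vision.camera("side"); p=vision.camera("side"); s=st(); save(p,"s6",(310,230,450,360),5)
```

```text
t 11.47 tcp [ 518.9 -160.    53.8] q [ 9.e-04 -7.e-04  1.e+00 -2.e-04] F [0.6 0.1 1. ] M [ 0.04  0.06 -0.02] w 30.1 j [ 0.14  0.51  0.13  1.99 -0.1   0.65  1.9 ]
```

View pics/s6.png

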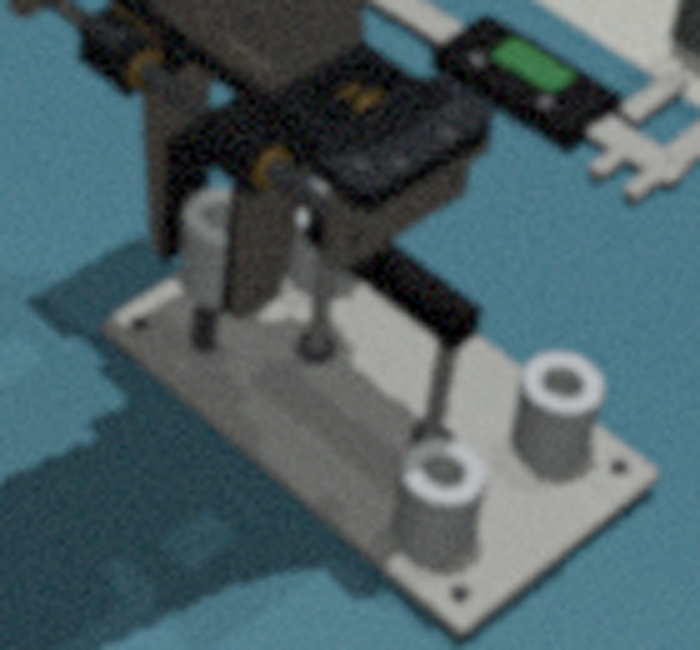

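Emit:
{"op": "drive_tool", "data": {"plan": [[2,1.7,0,0,0,0,20],[0,0,3,0,0,0,20],[0,0,5,0,0,0,20],[0,0,5,0,0,0,20],[0,0,5,0,0,0,20],[0,0,2,0,0,0,20],[0,0,0,0,0,0,20],[0,0,0,0,0,0,20]]}}

```text
clock: 12.13
tcp_pos: [515.3, -158.4, 32.8]
ee_rot: [-0.0, -0.0, 1.0, 0.0]
ft_force: [-0.2, 0.0, -0.5]
grip_width: 30.1
```

Emit:
{"op": "drive_tool", "data": {"plan": [[-1,0,3,0,0,0,20],[0,0,4,0,0,0,20],[0,0,3,0,0,0,20],[0,0,1,0,0,0,20],[0,0,0,0,0,0,20],[0,0,0,0,0,0,20],[0,0,0,0,0,0,20],[0,0,0,0,0,0,20]]}}

```text
clock: 12.8
tcp_pos: [516.6, -158.4, 22.2]
ee_rot: [0.0, -0.0, 1.0, -0.0]
ft_force: [0.2, 0.3, 0.0]
grip_width: 30.2
```

Emit:
{"op": "drive_tool", "data": {"plan": [[0,0,0,0,0,0,42],[0,0,0,0,0,0,42],[0,0,0,0,0,0,42],[0,0,0,0,0,0,42],[0,0,0,0,0,0,42],[0,0,-20,0,0,0,42],[0,0,-35,0,0,0,42],[0,0,-35,0,0,0,42]]}}

```text
clock: 13.47
tcp_pos: [515.3, -158.1, 112.1]
ee_rot: [-0.002, -0.0, 1.0, 0.0]
ft_force: [1.1, 0.1, 1.2]
grip_width: 42.1
```

Run:
```python
from h import *
p=vision.camera("side"); q=vision.camera("wrist"); s=st(); save(p,"s7",(310,230,450,360),5); save(q,"w10")
```

```text
t 13.57 tcp [ 520.2 -159.4  117.2] q [ 4.9e-03 -3.0e-04  1.0e+00 -1.0e-03] F [-0.1  0.2  1. ] M [ 0.   -0.06  0.07] w 42.0 j [ 0.12  0.41  0.14  1.96 -0.08  0.77  1.88]
```

View pics/s7.png

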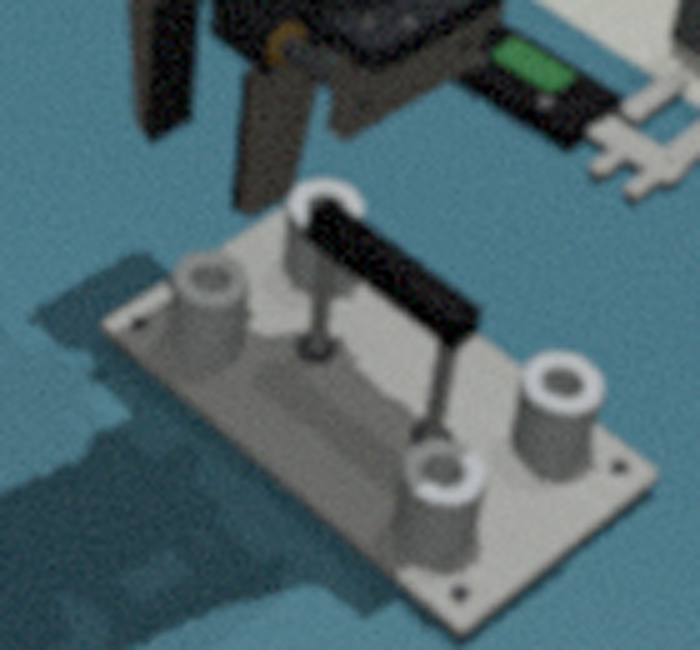

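View pics/w10.png

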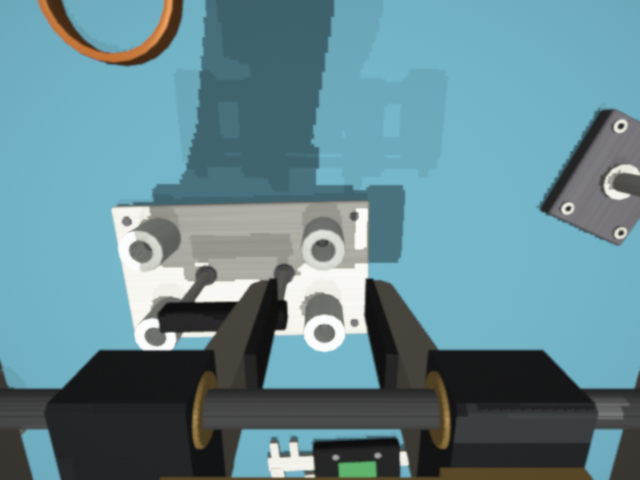

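Emit:
{"op": "drive_tool", "data": {"plan": [[4,20,0,0,0,0,60],[8,36,0,0,0,0,60],[8,38,4,0,0,0,60],[9,38,5,0,0,0,60],[9,38,5,0,0,0,60],[9,38,5,0,0,0,60],[9,38,6,0,0,0,60],[9,36,5,0,0,0,60]]}}

```text
clock: 14.23
tcp_pos: [450.1, 125.5, 81.5]
ee_rot: [-0.0, -0.001, 1.0, 0.0]
ft_force: [0.7, 0.1, -0.3]
grip_width: 60.0
```

Emit:
{"op": "drive_tool", "data": {"plan": [[8,34,5,0,0,0,60],[4,26,3,0,0,0,60],[0,0,0,0,0,0,60],[0,0,0,0,0,0,60],[0,0,0,0,0,0,60],[0,0,0,0,0,0,60],[0,0,0,0,0,0,60],[0,0,0,0,0,0,60]]}}

```text
clock: 14.9
tcp_pos: [439.6, 182.4, 74.2]
ee_rot: [0.0, 0.001, 1.0, -0.0]
ft_force: [-0.2, 0.5, -0.3]
grip_width: 60.1
```

Run:
```python
from h import *
p=vision.camera("wrist"); s=st(); save(p,"w11")
print("tcp px z39",proj(p,[*s["tcp_pos"][:2],39]),proj(p,[s["tcp_pos"][0],s["tcp_pos"][1]+15,39]))
for r in regions_of(p,"sleeve_a"): print(r["confidence"],maskcent(r["mask"]).round(1),r["mask"].sum(),fitcyl(p,r["mask"]))
for r in regions_of(p,"reject_bin"): print("bin",r["confidence"],ray(p,maskcent(r["mask"]),20))
```

```text
t 14.95 tcp [439.6 182.6  74.2] q [ 2.e-04  6.e-04  1.e+00 -0.e+00] F [-0.3 -1.  -0.8] M [ 0.06 -0.03  0.03] w 60.2 j [-0.5   0.39  0.04  2.13 -0.03  0.62  1.13]
tcp px z39 [[319.90619235 272.64619481]] [[346.13884992 272.61425353]]
0.93 [276.3 448.3] 1505 (array([581.21135836, 151.1102912 ]), np.uint64(1505), 2787.6558254938573)
0.8 [321.2 263. ] 2619 (array([438.76897246, 183.39913989]), np.uint64(2619), 2768.829401696101)
bin 0.8 [481.74047023 355.68242356  20.        ]
```

View pics/w11.png

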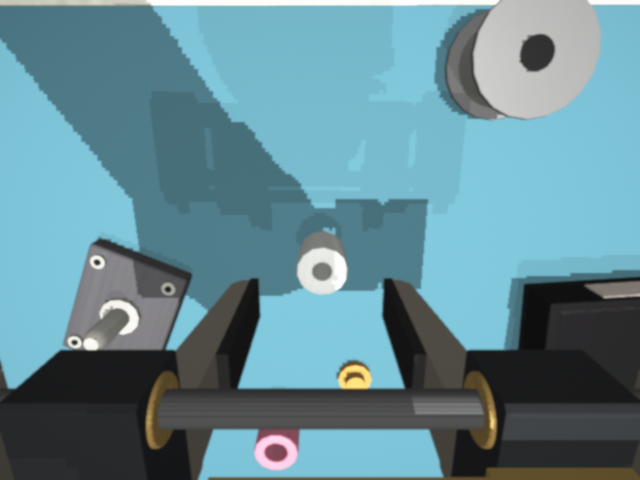

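Emit:
{"op": "drive_tool", "data": {"plan": [[0.8,0.6,20,0,0,0,60],[0,0,25,0,0,0,60],[0,0,13,0,0,0,60],[0,0,7,0,0,0,60],[0,0,0,0,0,0,60],[0,0,0,0,0,0,20],[0,0,0,0,0,0,20],[0,0,0,0,0,0,20]]}}

```text
clock: 15.72
tcp_pos: [439.2, 184.5, 10.0]
ee_rot: [0.001, -0.0, 1.0, 0.0]
ft_force: [0.3, 1.3, -0.5]
grip_width: 42.5
```

Emit:
{"op": "drive_tool", "data": {"plan": [[0,0,0,0,0,0,20],[0,0,0,0,0,0,20],[0,0,-20,0,0,0,20],[0,0,-35,0,0,0,20],[0,0,-30,0,0,0,20],[0,0,-15,0,0,0,20],[-10,12,0,0,0,0,20],[-14,30,0,0,0,0,20]]}}

```text
clock: 16.38
tcp_pos: [463.0, 223.1, 110.9]
ee_rot: [0.001, 0.002, 1.0, -0.0]
ft_force: [0.8, -0.8, -0.1]
grip_width: 28.5
```

Run:
```python
from h import *
p=vision.camera("top"); s=st()
for z in (4,41):
  print(ray(p,(126.5,237.6),z))
q=vision.camera("wrist"); save(q,"w12")
c=np.array([547,398])
print(proj(q,[[547,398,7]]))
```

```text
t 16.43 tcp [465.9 232.6 111.1] q [ 0.0031 -0.0012  1.      0.0029] F [3.8 6.8 1. ] M [ 0.52 -0.29 -0.02] w 28.7 j [-0.56  0.39  0.04  2.01 -0.02  0.74  1.07]
[547.25837778 399.49894588   4.        ]
[541.74028726 388.48526344  41.        ]
[[523.41186362 333.25128079]]
```

View pics/w12.png

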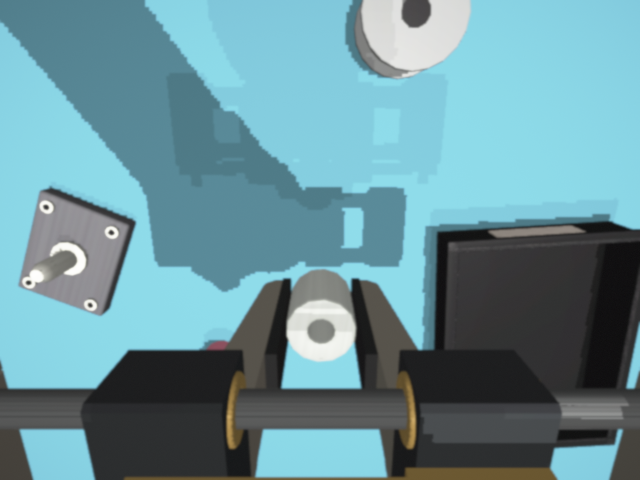

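Emit:
{"op": "drive_tool", "data": {"plan": [[-14,30,0,0,0,0,20],[-18,35,0,0,0,0,20],[-18,36,0,0,0,0,20],[-18,36,0,0,0,0,20],[-14,29,0,0,0,0,20],[0,0,0,0,0,0,20],[0,0,0,0,0,0,20],[0,0,0,0,0,0,20]]}}

```text
clock: 17.15
tcp_pos: [543.6, 390.8, 108.4]
ee_rot: [-0.001, -0.0, 1.0, -0.001]
ft_force: [0.8, -0.4, -1.0]
grip_width: 29.0
```

Run:
```python
from h import *
p=vision.camera("wrist"); s=st(); save(p,"w13")
```

```text
t 17.20 tcp [543.9 390.3 108.7] q [-5.e-04  2.e-04  1.e+00 -9.e-04] F [ 0.1  0.3 -0.5] M [ 0.05 -0.01 -0.  ] w 28.6 j [-0.7   0.61  0.04  1.63 -0.03  0.9   0.92]
```

View pics/w13.png

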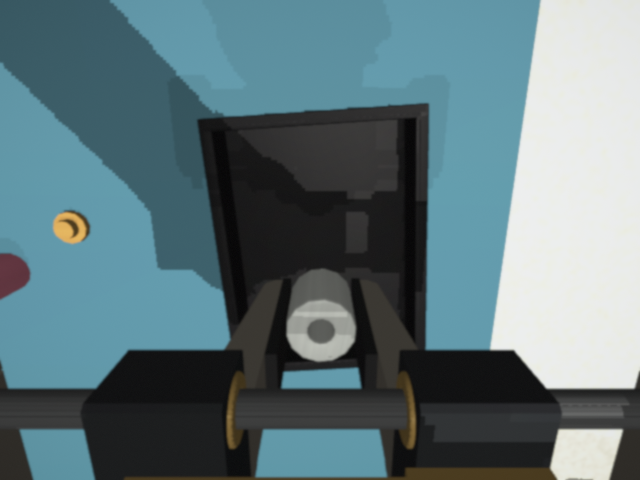

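Run:
```python
from h import *
p=vision.camera("wrist"); s=st()
for uv in [(200,122),(428,104),(325,366),(424,300),(230,300)]: print(uv,ray(p,uv,41).round(0))
```

```text
t 17.25 tcp [544.1 390.2 109. ] q [-3.e-04  5.e-04  1.e+00 -6.e-04] F [-0.5  0.3 -0.6] M [ 0.02 -0.    0.03] w 28.3 j [-0.7   0.61  0.04  1.63 -0.03  0.9   0.92]
(200, 122) [461. 319.  41.]
(428, 104) [451. 454.  41.]
(325, 366) [629. 394.  41.]
(424, 300) [577. 461.  41.]
(230, 300) [577. 329.  41.]
```

Emit:
{"op": "drive_tool", "data": {"plan": [[0,2,20,0,0,0,20],[0,2,30,0,0,0,20],[0,0,20,0,0,0,20],[0,0,12,0,0,0,20],[0,0,8,0,0,0,20],[0,0,2,0,0,0,20],[0,0,0,0,0,0,20],[0,0,0,0,0,0,20]]}}

```text
clock: 17.92
tcp_pos: [545.1, 396.6, 18.4]
ee_rot: [0.001, -0.0, 1.0, 0.001]
ft_force: [0.6, -0.3, -1.0]
grip_width: 28.7
```

Emit:
{"op": "drive_tool", "data": {"plan": [[0,0,0,0,0,0,48],[0,0,0,0,0,0,48],[0,0,0,0,0,0,48],[0,0,0,0,0,0,48],[0,0,-20,0,0,0,48],[0,0,-38,0,0,0,48],[0,0,-40,0,0,0,48],[0,0,-30,0,0,0,48]]}}

```text
clock: 18.58
tcp_pos: [544.9, 396.8, 148.2]
ee_rot: [0.001, -0.0, 1.0, 0.001]
ft_force: [0.7, 0.2, 0.2]
grip_width: 48.3
```

Run:
```python
from h import *
p=vision.camera("wrist"); p=vision.camera("wrist"); s=st(); save(p,"w14")
plan([551,-218,165],0,16,s)
```

```text
t 18.68 tcp [547.5 398.7 152. ] q [ 4.5e-03 -3.0e-04  1.0e+00  3.6e-03] F [-0.2 -0.1  0.5] M [-0.01 -0.08 -0.04] w 48.0 j [-0.71  0.57  0.04  1.6  -0.03  0.97  0.91]
dist 616.9 total turn [-1.00e-03  1.30e-02 -1.57e+00] min rows 14.7925821040293
[ -0.2 -38.5  -1.1] [-0.0001  0.0008 -0.0981]
[  3.6 -38.4  -1.1] [-0.0001  0.0008 -0.0981]
[  7.3 -37.8  -1.1] [-0.0001  0.0008 -0.0981]
[ 11.  -36.9  -1.1] [-0.0001  0.0008 -0.0981]
[ 14.6 -35.7  -1.1] [-0.0001  0.0008 -0.0981]
[ 18.  -34.1  -1.1] [-0.0001  0.0008 -0.0981]
[ 21.2 -32.2  -1.1] [-0.0001  0.0008 -0.0981]
[ 24.3 -29.9  -1. ] [-0.0001  0.0008 -0.0981]
[ 27.1 -27.4  -1. ] [-0.0001  0.0008 -0.0981]
[ 29.7 -24.6  -1. ] [-0.0001  0.0008 -0.0981]
[ 31.9 -21.6  -1. ] [-0.0001  0.0008 -0.0981]
[ 33.9 -18.4  -1. ] [-0.0001  0.0008 -0.0981]
[ 35.5 -14.9  -0.9] [-0.0001  0.0008 -0.0981]
[ 36.8 -11.4  -0.9] [-0.0001  0.0008 -0.0981]
[37.8 -7.7 -0.9] [-0.0001  0.0008 -0.0981]
[38.3 -4.  -0.8] [-0.0001  0.0008 -0.0981]
```

View pics/w14.png

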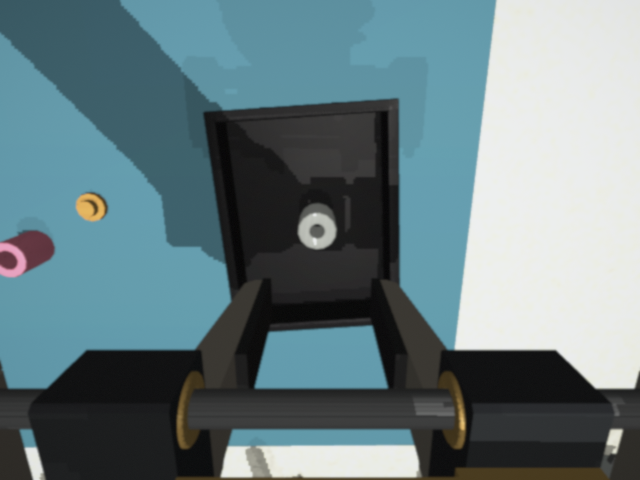

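Run:
```python
from h import *
s=st(); R=rot(s["ee_rot"]); n=16; w=np.array([0,0,1.536/n]); d=np.array([551,-217.5,165])-[544.9,397,150.5]
for i in range(n):
    print(R.inv().apply(d/n).round(1),w.round(4)); R=R*Ro.from_rotvec(w)
```

```text
t 18.68 tcp [547.5 398.7 152. ] q [ 4.5e-03 -3.0e-04  1.0e+00  3.6e-03] F [-0.2 -0.1  0.5] M [-0.01 -0.08 -0.04] w 48.0 j [-0.71  0.57  0.04  1.6  -0.03  0.97  0.91]
[ -0.4 -38.4  -1.2] [0.    0.    0.096]
[ -4.  -38.2  -1.2] [0.    0.    0.096]
[ -7.7 -37.6  -1.2] [0.    0.    0.096]
[-11.3 -36.7  -1.2] [0.    0.    0.096]
[-14.7 -35.5  -1.2] [0.    0.    0.096]
[-18.1 -33.9  -1.2] [0.    0.    0.096]
[-21.2 -32.   -1.2] [0.    0.    0.096]
[-24.2 -29.8  -1.2] [0.    0.    0.096]
[-26.9 -27.4  -1.2] [0.    0.    0.096]
[-29.4 -24.7  -1.2] [0.    0.    0.096]
[-31.7 -21.7  -1.2] [0.    0.    0.096]
[-33.6 -18.6  -1.2] [0.    0.    0.096]
[-35.2 -15.3  -1.2] [0.    0.    0.096]
[-36.5 -11.8  -1.2] [0.    0.    0.096]
[-37.5  -8.3  -1.2] [0.    0.    0.096]
[-38.1  -4.6  -1.2] [0.    0.    0.096]
```

Emit:
{"op": "drive_tool", "data": {"plan": [[-0.4,-38.4,-1,0,0,0.096,48],[-4,-38.2,-1,0,0,0.096,48],[-7.7,-37.6,-1,0,0,0.096,48],[-11.3,-36.7,-1,0,0,0.096,48],[-14.7,-35.5,-1,0,0,0.096,48],[-18.1,-33.9,-1,0,0,0.096,48],[-21.2,-32,-1,0,0,0.096,48],[-24.2,-29.8,-1,0,0,0.096,48]]}}

```text
clock: 19.35
tcp_pos: [546.7, 87.2, 152.7]
ee_rot: [-0.0, 0.376, 0.926, -0.0]
ft_force: [0.8, -0.8, 0.3]
grip_width: 47.9
```

Emit:
{"op": "drive_tool", "data": {"plan": [[-26.9,-27.4,-1,0,0,0.096,48],[-29.4,-24.7,-1,0,0,0.096,48],[-31.7,-21.7,-1,0,0,0.096,48],[-33.6,-18.6,-1,0,0,0.096,48],[-35.2,-15.3,-1,0,0,0.096,48],[-36.5,-11.8,-1,0,0,0.096,48],[-37.5,-8.3,-1,0,0,0.096,48],[-38.1,-4.6,-1,0,0,0.096,48]]}}

```text
clock: 20.02
tcp_pos: [549.9, -219.6, 160.7]
ee_rot: [-0.0, 0.696, 0.718, -0.0]
ft_force: [1.0, 0.1, 0.4]
grip_width: 48.1
```

Emit:
{"op": "drive_tool", "data": {"plan": [[0,0,0,0,0,0,48],[0,0,0,0,0,0,48],[0,0,0,0,0,0,48],[0,0,0,0,0,0,48],[0,0,0,0,0,0,48],[0,0,0,0,0,0,48],[0,0,0,0,0,0,48],[0,0,0,0,0,0,48]]}}

```text
clock: 20.68
tcp_pos: [550.7, -217.4, 161.2]
ee_rot: [0.0, 0.694, 0.72, 0.0]
ft_force: [-0.4, -0.9, 0.2]
grip_width: 47.9
```

Run:
```python
from h import *
p=vision.camera("wrist"); s=st(); save(p,"w15")
R=rot(s["ee_rot"]).as_matrix(); print("tool y angle",np.degrees(np.arctan2(R[1,1],R[0,1])),"z",R[:,2])
a=np.radians(2); ux=np.array([np.cos(a),np.sin(a)]); uy=np.array([-np.sin(a),np.cos(a)]); c=np.array([550.7,-217.2])
for sx,sy in [(-7,-38),(7,-38),(7,38),(-7,38),(0,0)]: print(sx,sy,proj(p,[*(c+sx*ux+sy*uy),89]))
for r in regions_of(p,"loaded_1"): print(r["confidence"],maskcent(r["mask"]).round(1),r["mask"].sum(),fitcyl(p,r["mask"],15))
```

```text
t 20.73 tcp [ 550.6 -217.6  161.2] q [-0.000e+00  6.942e-01  7.198e-01  1.000e-04] F [-0.5  0.   0.9] M [-0.06  0.06  0.01] w 48.1 j [-0.08  0.46  0.52  1.82 -0.28  0.93  0.6 ]
tool y angle 2.0799434723331154 z [ 1.38002433e-04  1.56471580e-04 -9.99999978e-01]
-7 -38 [[311.62798358 303.40473589]]
7 -38 [[331.8396241  303.43926622]]
7 38 [[333.05995166 194.81978332]]
-7 38 [[311.03910565 194.77836076]]
0 0 [[321.88508034 251.43720958]]
0.87 [284.9 296.9] 1176 (array([ 521.96571423, -276.84369318]), np.uint64(1215), 1570.6253323070705)
0.8 [355.6 297.5] 1243 (array([ 581.43713061, -275.20895011]), np.uint64(1282), 1570.2816289430484)
0.78 [365.1 154.1] 1258 (array([ 580.16986373, -156.46200087]), np.uint64(1442), 1530.8273216339294)
```

View pics/w15.png

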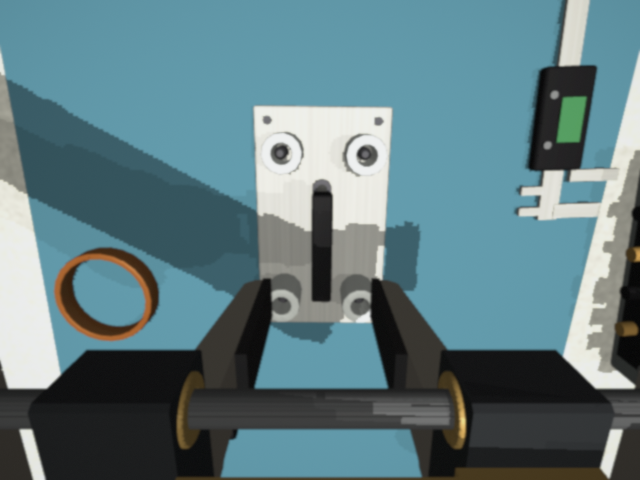

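Emit:
{"op": "drive_tool", "data": {"plan": [[2,0,20,0,0,0,48],[0,0,35,0,0,0,48],[0,0,25,0,0,0,48],[0,0,13,0,0,0,48],[0,0,6,0,0,0,48],[0,0,0,0,0,0,48],[0,0,0,0,0,0,48],[0,0,0,0,0,0,48]], "squeeze": 45}}

```text
clock: 21.45
tcp_pos: [551.6, -216.6, 63.6]
ee_rot: [0.001, 0.694, 0.72, 0.001]
ft_force: [0.3, -0.9, 0.1]
grip_width: 48.3
```

Run:
```python
from h import *
p=vision.camera("wrist"); s=st(); save(p,"w16"); q=vision.camera("side"); save(q,"s8",(310,200,470,360),4)
```

```text
t 21.50 tcp [ 551.6 -216.5   63.6] q [1.200e-03 6.945e-01 7.195e-01 7.000e-04] F [ 0.9  0.2 -0.9] M [-0.04  0.06  0.02] w 48.0 j [-0.02  0.59  0.45  1.88 -0.37  0.75  0.67]
```

View pics/w16.png

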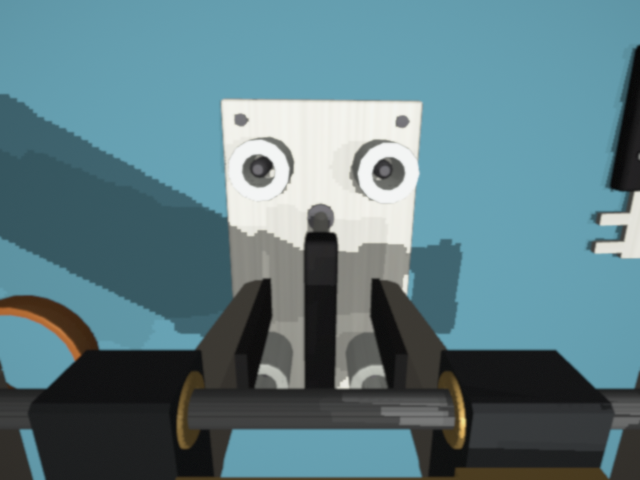

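View pics/s8.png

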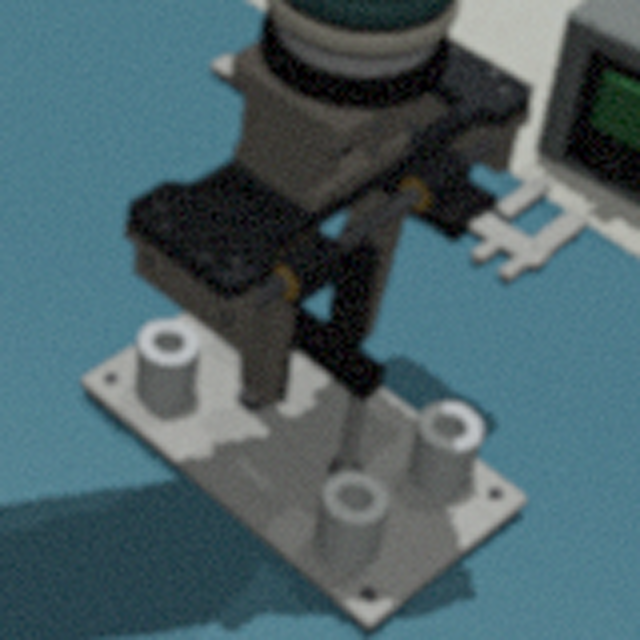

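Emit:
{"op": "drive_tool", "data": {"plan": [[1,0,1,0,0,0,5],[0,0,0,0,0,0,5],[0,0,0,0,0,0,5],[0,0,0,0,0,0,5],[0,0,0,0,0,0,5],[0,0,0,0,0,0,5],[0,0,0,0,0,0,5],[0,0,0,0,0,0,5]], "squeeze": 45}}

```text
clock: 22.22
tcp_pos: [550.8, -215.0, 61.1]
ee_rot: [0.0, 0.694, 0.72, 0.0]
ft_force: [1.3, -0.4, -1.2]
grip_width: 14.0
```

Emit:
{"op": "drive_tool", "data": {"plan": [[0,0,-1,0,0,0,5],[0,0,-2,0,0,0,5],[0,0,-3,0,0,0,5],[0,0,-4,0,0,0,5],[0,0,-4,0,0,0,5],[0,0,-3,0,0,0,5],[0,0,-2,0,0,0,5],[0,0,-1,0,0,0,5]]}}

```text
clock: 22.88
tcp_pos: [550.6, -215.1, 81.6]
ee_rot: [0.0, 0.694, 0.72, 0.0]
ft_force: [0.2, -0.6, -6.0]
grip_width: 13.9
```

Run:
```python
from h import *
q=vision.camera("side"); s=st(); save(q,"s9",(310,200,470,360),4)
```

```text
t 22.93 tcp [ 550.7 -215.1   81.6] q [3.000e-04 6.945e-01 7.195e-01 2.000e-04] F [ 0.1 -0.5 -5.8] M [-0.05  0.08  0.01] w 13.6 j [-0.04  0.57  0.47  1.87 -0.35  0.78  0.65]
```

View pics/s9.png

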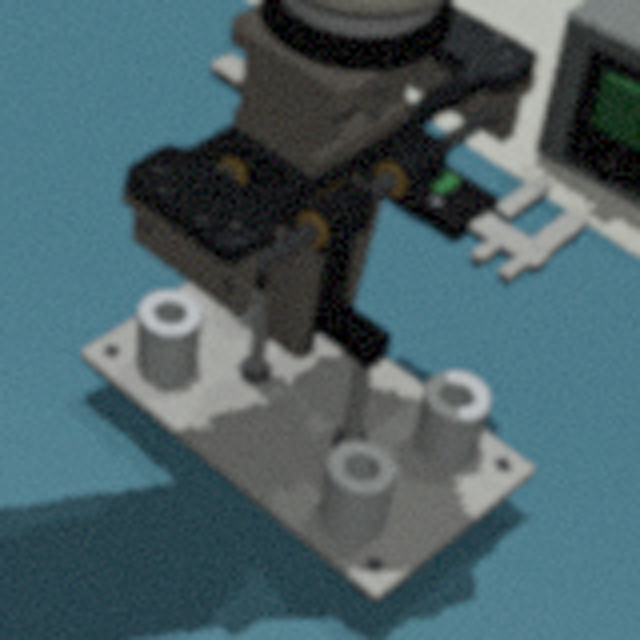

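Emit:
{"op": "drive_tool", "data": {"plan": [[0,0,-4,0,0,0,5],[0,0,-8,0,0,0,5],[0,0,-12,0,0,0,5],[0,0,-14,0,0,0,5],[0,0,-14,0,0,0,5],[0,0,-14,0,0,0,5],[0,0,-12,0,0,0,5],[0,0,-8,0,0,0,5]]}}

```text
clock: 23.6
tcp_pos: [551.1, -215.4, 169.4]
ee_rot: [0.001, 0.694, 0.72, 0.001]
ft_force: [0.1, 0.7, -4.5]
grip_width: 14.2
```

Emit:
{"op": "drive_tool", "data": {"plan": [[0,0,-5,0,0,0,5],[0,0,-2,0,0,0,5],[0,0,0,0,0,0,5],[0,0,0,0,0,0,5],[0,0,0,0,0,0,5],[0,0,0,0,0,0,5],[0,0,0,0,0,0,5],[0,0,0,0,0,0,5]]}}

```text
clock: 24.27
tcp_pos: [550.3, -215.1, 173.7]
ee_rot: [-0.0, 0.694, 0.72, -0.0]
ft_force: [-0.2, -0.5, -6.2]
grip_width: 13.4
```

Run:
```python
from h import *
q=vision.camera("side"); t=vision.camera("top"); w=vision.camera("wrist"); s=st(); save(q,"s10"); save(t,"t10"); save(w,"w17"); print(np.abs(s["qd"]).max())
```

```text
t 24.42 tcp [ 550.4 -215.1  174. ] q [-1.000e-04  6.945e-01  7.195e-01 -1.000e-04] F [ 0.5 -0.  -4.5] M [-0.09  0.08  0.  ] w 13.4 j [-0.09  0.44  0.53  1.82 -0.27  0.95  0.59]
0.001487787798151971
```

View pics/s10.png

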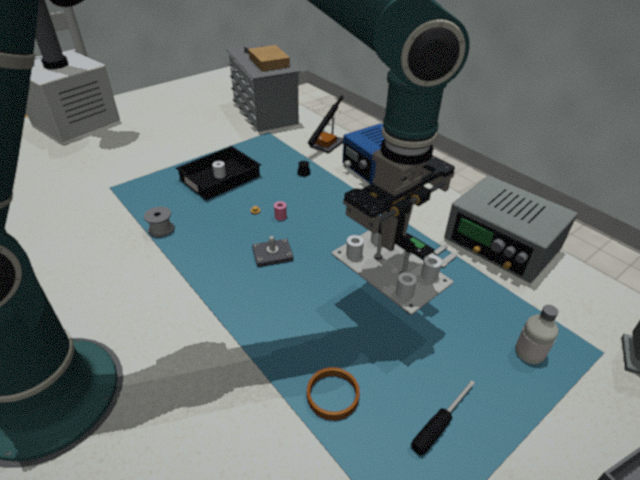

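View pics/t10.png

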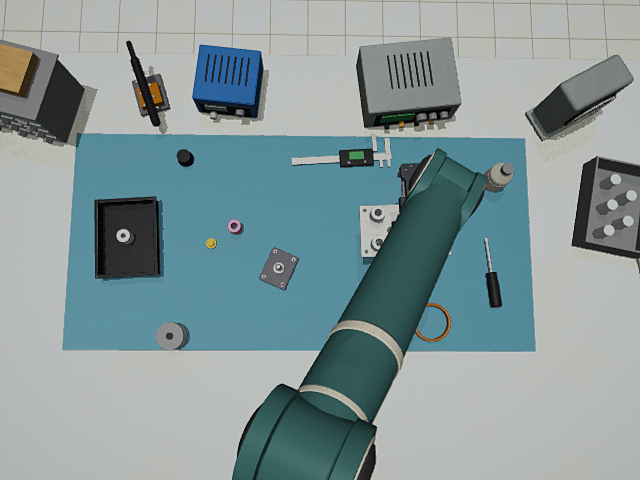

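View pics/w17.png

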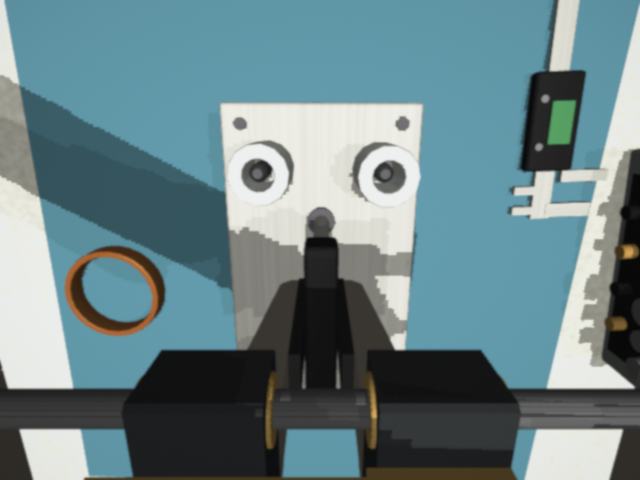

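Run:
```python
from cell import order
print(order.hand_in())
```

```text
the job is handed in; nothing more can be done
None
```

The job is done and handed in at about 24.4 s of the 72 s allowed. The arm is still holding the full carrier by its handle, about 113 mm above where it stood.

- **Finding the sleeve:** The far sleeve showed the wider bore in the close crop. On the gauge pin I let go of it and it dropped fully home, with the pin tip visible inside the bore.
- **Placing it:** I moved it from the gauge to the carrier's empty post, lowered it onto the plate and released it. I met no contact force on the way down.
- **The reject:** I set the other sleeve, with the narrow bore, standing in the reject bin. I never put it on the pin; I judged it undersize from its narrower bore and because the other sleeve passed the gauge.
- **Last checks:** The final side, top and wrist pictures show the carrier level and all four sleeves on their posts. The reject is in the bin, and the pink look-alike and the other things look undisturbed. The wrist read about 5 N, the grip held at about 13.5 mm opening, and the joints were at rest.

**Disagreements:** The cameras differed by 1 to 5 mm on positions, some of it because the arm was still settling in the early pictures. Seating on the pin gave a sideways force of about 3 N, which went away after a 1.5 mm correction. No check failed.

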